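Dry-set a small stone portal model

TASK

Dry-set the little stone portal on the limestone base slab: stand the red column upright on the middle of the brass plate and the green column on the middle of the blue plate, lay the slate lintel centrally across the tops of both so it runs squarely from one to the other, and set the white cap upright on the middle of the lintel. The lintel is held in the green clamp: swing the clamp bar right up before you draw the lintel out from beneath it, and leave the bar up. Leave the grey column where it stands.

Things in the scene. Friction and masses are not known exactly. Their poses are not given: they have to be found in the camera images.
- column_red_mid (a point): Red sandstone column, a plain upright round cylinder 40 mm in diameter and 60 mm high, 0.2 kg, loose, standing on the table. The point is its centre, 30 mm above its underside; its z axis points up.
- column_green_mid (a point): Green marble column, same size and shape as the red one (40 mm diameter, 60 mm high, 0.2 kg). The point is its centre, 30 mm above its underside; z up.
- column_grey_mid (a point): Grey granite column, same size and shape as the red one: a spare that is not used and must stay where it stands. The point is its centre, 30 mm above its underside.
- lintel_mid (a point): Dark slate lintel, a flat bar 160 mm long (its x) by 40 wide (y) by 14 thick (z), 0.24 kg, loose. Starts on the clamp bed, underside 15 mm above the table, centred on the bed's origin along its x, the clamp bar resting across it 50 mm beyond its centre; its near half lies on the narrower tongue, so its sides can be gripped there. The point is its centre, 7 mm above its underside.
- cap_mid (a point): White cap stone, a round block 36 mm in diameter and 40 mm high; its sides are upright to 26 mm and its top is a blunt cone. 0.09 kg, loose, standing on the table. The point is its centre, 20 mm above its underside; z up.
- plate_brass: Brass setting plate, a fixed square 56 x 56 x 3 mm on the cream limestone base slab (100 x 200 mm, 20 mm high). The point is the middle of its underside; its top is 3 mm higher. x along the slab's short side, y along its long side. The brass and blue plates lie 110 mm apart, centre to centre, along the slab's long side, either on either side.
- plate_blue: Blue setting plate, same size (56 x 56 x 3 mm, fixed on the same slab, axes parallel to the brass plate's). The point is the middle of its underside, its top is 3 mm higher.
- clamp_bed: Green clamp bed, fixed, 15 mm high. Origin at table height under the lintel's starting centre; x along the lintel, -x the near end to which it is drawn out. Far block: x 20 to 80, y -75 to 75 mm; a 26 mm wide tongue runs on to x = -80 mm. Low steel guides (x 35 to 75, inner faces y +-22.5, tops 23 mm above the table) flank the lintel. Bar's hinge axis: along x through x 50, y 55, z 36.5 mm.
- clamp_bar (a joint): Angle of the clamp bar: 0 when it lies level on the lintel (start), growing as its free end swings up, to a stop at 1.15 rad. Stiff hinge: it stays where it is left; about 2 N at the ball lifts it. Raised, it still leans above the lintel, which is therefore drawn out to the near end, not lifted straight up. Right up means above 0.75 rad.
- clamp_ball (a point): Centre of the red ball handle, 24 mm in diameter, on the free end of the steel clamp bar (14 mm wide along the bed's x, 10 mm thick). Bar down: at x 50, y -60, z 42.5 mm in the bed's frame, 115 mm from the hinge axis; it moves in an upright arc about the hinge, up and towards the bed's +y.

How it is judged (in metres and radians):
At the end, for the whole second after the job is handed in: Red column upright on brass plate, green on blue plate, within 12 mm of centre; lintel flat across both, within 14 mm of the middle and 0.2 rad of their line; cap upright on the lintel within 14 mm of its middle; clamp bar above 0.75 rad; all at rest (horizontal distance between column_red_mid and plate_brass below 0.012 m and z of column_red_mid in the frame of plate_brass between 0.028 and 0.038 m and angle between each of column_red_mid, column_green_mid, lintel_mid's own z axis and vertical below 0.1 rad and horizontal distance between lintel_mid and plate_brass below 0.069 m and horizontal distance between column_green_mid and plate_blue below 0.012 m and z of column_green_mid in the frame of plate_blue between 0.028 and 0.038 m and horizontal distance between lintel_mid and plate_blue below 0.069 m and x of lintel_mid in the frame of plate_brass between -0.014 and 0.014 m and z of lintel_mid in the frame of plate_brass between 0.064 and 0.076 m and angle between the x axis of lintel_mid and the y axis of plate_brass, either way round below 0.2 rad and horizontal distance between cap_mid and lintel_mid below 0.014 m and z of cap_mid in the frame of plate_brass between 0.091 and 0.103 m and angle between cap_mid's own z axis and vertical below 0.12 rad and value of joint clamp_bar above 0.75 rad and linear speed of each of column_red, column_green, lintel, cap below 0.02 m/s); the robot touches nothing.
It fails at once if the lintel is drawn out (moved more than 30 mm) while the clamp bar is down (below 0.5 rad) (distance of lintel_mid from where it was at the start of the episode above 0.03 m and value of joint clamp_bar below 0.5 rad).
It fails at once if the grey column is moved more than 25 mm or tipped over (distance of column_grey_mid from where it was at the start of the episode above 0.025 m or angle between column_grey_mid's own z axis and vertical above 0.5 rad).
It also fails if it takes over 125 s, if anything falls off the work surface, if the arm or the gripper's body presses on something with over 40 N, if the wrist force passes 120 N, or if a joint passes its speed limit or range.

ROBOT

A 6-joint arm with a two-finger parallel gripper is mounted at the origin on the work surface. World frame = base frame: x ahead of the robot, y to its left, z up, the work surface at z = 0. Lengths are in mm, angles in rad, forces in N, time in s.
With the tool pointing down it reaches from about 400 to 925 mm from the base axis. Payload 12.5 kg.
Tool frame: the origin (TCP) lies at the very end of the fingers, on their centre line; the grasp point (between the pads) lies 19 mm behind it; z points along the fingers, y is the direction in which the jaws open and shut (so a half turn about z gives the same grasp; the last joint's range is limited). The gripper opens to 95 mm and grips with 3 to 60 N. Pads are 20 mm wide; open, the fingers measure 119 mm over their backs; the gripper's body (75 mm by 180 mm) begins 59 mm behind the grasp point.
Start: joints at [-1.4, 0.491, 1.559, -0, 1.092, -0.106], TCP at [170.822, -601.221, 214.661] pointing down, gripper open.
Joint ranges: [-3.1, 3.1], [-0.84, 2.19], [0.05, 2.79], [-1.13, 4.28], [0.06, 2.93], [-2.69, 2.69]. Speed limits (rad/s): [2.22, 2.22, 2.79, 3.14, 3.14, 3.14].

INTERFACE

Orientations are given as [roll, pitch, yaw] about the fixed x, y, z axes, in that order (R = Rz(yaw) Ry(pitch) Rx(roll)).
In Python, from cell import env, read_camera, get_calibration gives the robot as it stands.
- The arm moves only by the tool arm_command, never from a script. Its argument "targets" is a list of rows, each a list of 3 entries, a list of its own where there are three numbers: the turn, a rotation vector about the tool's x, y, z in rad, then the shift along the tool's x, y, z in m, then the closure in counts, from 0 (fully open) to 255 (shut). In form: [[[rx, ry, rz], [tx, ty, tz], fingers], ...]. A call has 1 to 8 rows; each row is the pose to reach, as a shift and turn from the pose commanded when the call began, along the tool's axes at that moment; what a row does not reach only later rows make up. A row lasts 1/10 s, in which the tool goes at most 50 mm and 8.59 degrees, less where a joint would pass 70% of its speed; a pose out of reach is approached as far as the arm can. A call with a gripper value outside its range is refused whole. The fingers move at their own pace and stop on an object; the grip force is fixed at half the most. Time passes only in rows, so rows that repeat a pose let the fingers close. It gives the time, the measured TCP pose, the force and the opening at its end, in the units of the state.
- env.state(): the state, without advancing time (a new reading comes with each control period).
- read_camera(name): name is "scene" or "top" or "wrist"; returns (picture, depth): 420x560x3 uint8, blue, green, red; 420x560 float32, mm along the optical axis (not along the pixel's ray), 0 where there is no reading.
- get_calibration(name): a dict with "vfov" (degrees; the focal length in pixels is half the picture's height over the tangent of half this angle, whatever the lens; pixels are square), "cx", "cy" (the principal point, pixels), "world_from_camera" (4x4, takes a point from camera to world coordinates). Camera axes: x right, y down, z forward; pixel columns grow to the right and rows downward; lengths in mm; the calibration is good to about 2 mm. A picture is of the moment at which its call begins: read the wrist's pose just before it. get_calibration takes no time and is no camera call; for the wrist camera it gives the pose at the moment of the call.
- env.job_done(): hands the job in, once; it reports no verdict.
The state is a dict: "t": time; "joints": joint angles; "qvel": joint speeds; "tau": joint torques, N m; "eef_pos": TCP position; "tcp_rot": TCP orientation; "ft_force": force on the tool from outside, world axes, zero at the start; "moment": the same for the moment, N m; "opening": opening from 0.0 (shut) to 1.0 (fully open).
Only numpy, scipy, OpenCV 4.12 (cv2) and the standard library are available. Lean on these libraries where they do the work, as an engineer would, in place of code of your own. Each camera call takes 0.05 s, during which the arm holds its last target.

## Working session

There is one attempt and no reset: what is moved stays moved. The work goes in short steps, Python scripts to look and compute and a tool call to move; the robot and the scene stay as the last step left them, time stands still between calls to the robot, and variables do not carry over. Pictures are saved under pics/ and viewed, and the job is handed in when it is done.

Besides the shell and the picture viewer there is one more tool, called after ">>>" as name(argument=value, ...) on one line, values as JSON. arm_command: Moves the arm, as the interface text tells. Its arguments: {"type":"object","properties":{"targets":{"type":"array"}},"required":["targets"]}

```bash
ls; mkdir -p pics
cat > h.py <<'E'
import numpy as np, cv2
from cell import env, read_camera, get_calibration
E
python3 - <<'E'
from h import *
print(env.state())
for n in ("scene","top","wrist"):
    c=get_calibration(n); p,d=read_camera(n)
    cv2.imwrite(f"pics/{n}0.png",p); np.save(f"{n}0.npy",d); print(n,c['vfov'],c['cx'],c['cy'],np.round(c['world_from_camera'],3).tolist(), (d>0).mean())
E
```

```text
pics
{'t': 0.0, 'joints': array([-1.39961088e+00,  4.91579114e-01,  1.55948082e+00, -4.99917372e-06,
        1.09174626e+00, -1.05607239e-01]), 'qvel': array([-0.00153043, -0.00053187, -0.00078393, -0.00052332, -0.00026857,
        0.00026768]), 'tau': array([-2.65271214e-03, -6.12648296e+01, -2.58182555e+01,  6.91968645e-02,
        4.81958874e-02, -9.67027700e-05]), 'eef_pos': array([ 170.76464873, -600.93642422,  214.03881478]), 'tcp_rot': array([-3.14038540e+00, -1.23511876e-04,  2.76794924e-01]), 'ft_force': array([-0.33241485,  0.15465498,  0.19140405]), 'moment': array([ 0.06399401,  0.01269842, -0.01642852]), 'opening': 0.9994067084991219}
scene 49.67936474629915 267.89553276912756 207.15587540320595 [[0.812, 0.48, -0.332, 864.104], [0.584, -0.674, 0.453, -477.187], [-0.005, -0.562, -0.827, 912.961], [0.0, 0.0, 0.0, 1.0]] 0.995922619047619
top 57.399379073974245 280.24628524749534 210.76747386055192 [[0.132, -0.967, 0.217, 353.51], [-0.991, -0.127, 0.034, -25.567], [-0.005, -0.219, -0.976, 873.487], [0.0, 0.0, 0.0, 1.0]] 0.9959863945578231
wrist 68.42685469871631 282.5026837814708 211.1526692538144 [[0.274, -0.919, -0.282, 251.668], [-0.962, -0.262, -0.08, -577.865], [-0.001, 0.294, -0.956, 384.832], [0.0, 0.0, 0.0, 1.0]] 0.995875850340136
```

View pics/scene0.png

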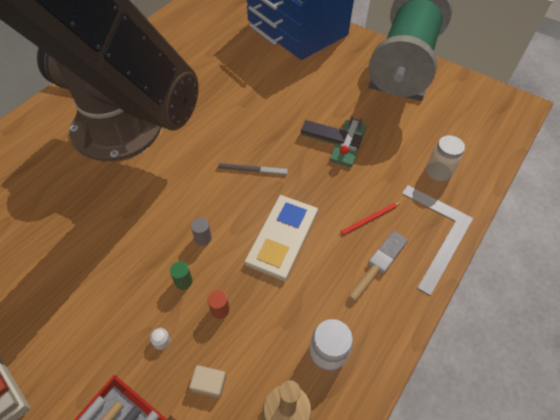

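View pics/top0.png

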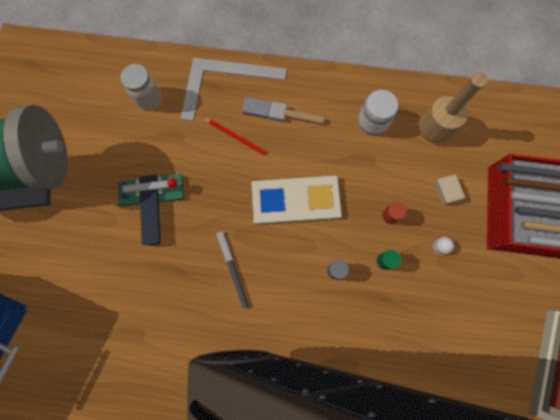

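View pics/wrist0.png

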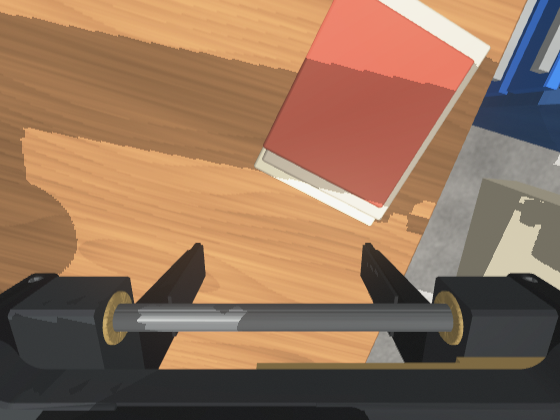

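The scene view shows red (218,304), green (181,275), grey (202,232), cap (160,338), blue plate (292,215), brass plate (273,253) and ball (345,150). The top view shows red (396,212), green (389,260), grey (338,270), cap (444,246), blue plate (272,200), brass plate (320,197), ball (172,183) and lintel (149,210). The wrist view shows only a book. Next I measure from both fixed views.

```bash
cat > h.py <<'E'
import numpy as np, cv2
from cell import env, read_camera, get_calibration
def K(c): return (210/np.tan(np.radians(c['vfov'])/2), c['cx'], c['cy'])
def ray(c,u,v):
    f,cx,cy=K(c); T=np.array(c['world_from_camera'])
    d=T[:3,:3]@np.array([(u-cx)/f,(v-cy)/f,1.]); return T[:3,3],d
def onplane(c,u,v,z):
    o,d=ray(c,u,v); return o+d*(z-o[2])/d[2]
def tri(r1,r2):
    (o1,d1),(o2,d2)=r1,r2
    s=np.linalg.lstsq(np.c_[d1,-d2],o2-o1,rcond=None)[0]
    a,b=o1+s[0]*d1,o2+s[1]*d2
    return (a+b)/2, np.linalg.norm(a-b)
def cloud(c,d):
    f,cx,cy=K(c); T=np.array(c['world_from_camera'])
    v,u=np.mgrid[:d.shape[0],:d.shape[1]]
    P=np.stack([(u-cx)/f*d,(v-cy)/f*d,d],-1)
    return P@T[:3,:3].T+T[:3,3]
def proj(c,p):
    f,cx,cy=K(c); T=np.array(c['world_from_camera']); q=T[:3,:3].T@(np.asarray(p,float)-T[:3,3])
    return f*q[0]/q[2]+cx, f*q[1]/q[2]+cy
E
python3 - <<'E'
from h import *
seeds=dict(scene=dict(red=(218,304),green=(181,275),grey=(202,232),cap=(160,338),blue=(292,215),brass=(273,253),ball=(345,150),lint=(318,131)),
 top=dict(red=(396,212),green=(389,260),grey=(338,270),cap=(444,246),blue=(272,200),brass=(320,197),ball=(172,183),lint=(149,220)))
for n in seeds:
    p=cv2.imread(f"pics/{n}0.png"); d=np.load(f"{n}0.npy"); P=cloud(get_calibration(n),d)
    hsv=cv2.cvtColor(p,cv2.COLOR_BGR2HSV)
    for k,(u,v) in seeds[n].items():
        w=P[v-22:v+23,u-22:u+23].reshape(-1,3); h=w[:,2]
        print(n,k,hsv[v,u],np.round(P[v-1:v+2,u-1:u+2].reshape(-1,3).mean(0),1), 'zpct',np.round(np.percentile(h,[2,50,90,98,99.8]),1))
    for (u,v) in [(200,200),(300,300),(250,330),(450,50+50)]: print('tbl',n,np.round(P[v,u],1))
E
for n in scene top; do python3 -c "
import cv2
p=cv2.imread('pics/${n}0.png')
s=(140,180,90,260) if '$n'=='scene' else (160,100,290,190)
a=p[190:360,130:330] if '$n'=='scene' else p[140:300,100:300]
cv2.imwrite('pics/${n}_a.png',cv2.resize(a,None,fx=3.5,fy=3.5,interpolation=0))
a=p[90:190,280:420] if '$n'=='scene' else p[150:300,240:470]
cv2.imwrite('pics/${n}_b.png',cv2.resize(a,None,fx=3.4,fy=3.4,interpolation=0))
"; done
```

```text
scene red [  6 166 167] [ 577.2 -256.    59.6] zpct [-2.60e+00  8.00e-01  5.92e+01  6.17e+01  9.13e+02]
scene green [ 67 119 111] [ 474.9 -251.4   59.5] zpct [-3.10e+00  8.00e-01  5.88e+01  6.16e+01  9.13e+02]
scene grey [ 6 27 94] [ 441.9 -146.2   57.6] zpct [-3.30e+00  7.00e-01  5.74e+01  6.15e+01  9.13e+02]
scene cap [ 14  14 199] [ 521.3 -370.4   35.5] zpct [-3.00e+00  7.00e-01  2.89e+01  3.77e+01  9.13e+02]
scene blue [111 143 173] [566.   26.1  21.6] zpct [ -2.6  19.6  23.3  25.2 913. ]
scene brass [ 20 144 197] [588.3 -82.5  22.5] zpct [ -1.5  20.3  23.5  25.4 913. ]
scene ball [  3 202 149] [574.7 249.   50. ] zpct [ -3.3  12.6  32.4  48.3 913. ]
scene lint [156  17  77] [475.  284.   27.9] zpct [-3.70e+00  9.00e-01  2.90e+01  3.14e+01  9.13e+02]
tbl scene [ 3.498e+02 -5.660e+01 -1.000e-01]
tbl scene [ 6.938e+02 -1.314e+02 -5.000e-01]
tbl scene [ 645.9 -245.4   -2.3]
tbl scene [707.9 633.5  -1.1]
top red [  6 180 156] [ 564.  -246.3   61.1] zpct [ -2.    1.5  60.   62.6 873.5]
top green [ 74 191 108] [ 458.6 -238.7   60.7] zpct [ -2.    1.6  60.2  62.4 873.5]
top grey [100   7 111] [ 423.6 -134.2   61.2] zpct [ -2.    1.4  60.2  62.5 873.5]
top cap [ 23  10 195] [ 508.  -362.1   36. ] zpct [-1.9  1.2 27.1 37.6 42.5]
top blue [108 201 162] [564.8  25.9  23.7] zpct [-4.000e-01  2.120e+01  2.460e+01  2.630e+01  8.735e+02]
top brass [ 21 167 185] [586.2 -82.   23.4] zpct [-0.3 21.3 24.6 26.1 28.8]
top ball [  1 225 153] [566.9 250.5  54.1] zpct [ -1.8   3.2  40.4  53.6 873.5]
top lint [108  60  64] [481.2 292.9  30.8] zpct [ -1.7   4.6  31.   32.6 873.5]
tbl top [548.5 195.1   0.7]
tbl top [352.2 -65.3   1. ]
tbl top [274.6  35.    0.6]
tbl top [ 825.  -338.6   95.6]
```

View pics/top_a.png

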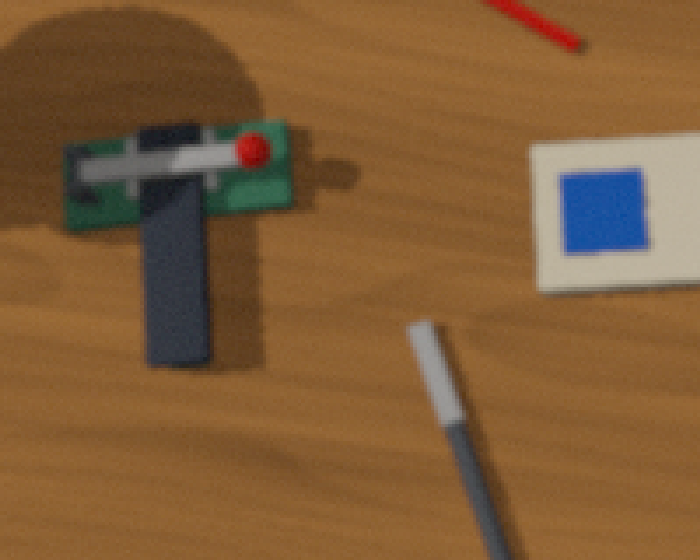

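View pics/scene_b.png

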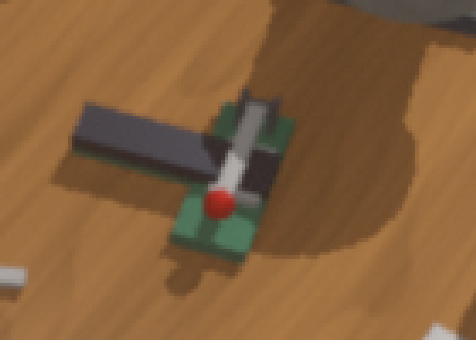

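```bash
cat > m.py <<'E'
from h import *
C={n:get_calibration(n) for n in("scene","top")}
I={n:cv2.imread(f"pics/{n}0.png") for n in C}; D={n:np.load(f"{n}0.npy") for n in C}
H={n:cv2.cvtColor(I[n],cv2.COLOR_BGR2HSV) for n in C}
seeds=dict(scene=dict(red=(218,304),green=(181,275),grey=(202,232),cap=(160,338)),
 top=dict(red=(396,212),green=(389,260),grey=(338,270),cap=(444,246)))
for k in seeds['top']:
    for n in C:
        u,v=seeds[n][k]; P=cloud(C[n],D[n]); 
        w=P[v-30:v+30,u-30:u+30].reshape(-1,3)
        lo=52 if k!='cap' else 12
        s=w[(w[:,2]>lo)&(w[:,2]<70)]
        # columns: top-disk only
        c,r=cv2.minEnclosingCircle(s[:,:2].astype(np.float32)); print(k,n,len(s),'med',np.round(np.median(s,0),1),'mec',np.round(c,1),round(r,1),'ztop',np.round(np.percentile(s[:,2],90),1))
rng=dict(blue=((95,110,60),(125,255,255)),brass=((17,125,120),(27,255,255)),ball=((0,195,60),(8,255,255)),lint=((100,20,20),(175,110,110)))
box=dict(scene=dict(blue=(265,195,320,235),brass=(245,230,300,275),ball=(335,140,356,160)),
         top=dict(blue=(250,180,290,220),brass=(300,178,340,218),ball=(160,172,184,196)))
for k in ('blue','brass','ball'):
    cen={}
    for n in C:
        x0,y0,x1,y1=box[n][k]; m=cv2.inRange(H[n],*map(np.array,rng[k]))
        b=np.zeros_like(m); b[y0:y1,x0:x1]=m[y0:y1,x0:x1]
        mo=cv2.moments(b,True); cen[n]=(mo['m10']/mo['m00'],mo['m01']/mo['m00'])
        q=np.argwhere(b)[:,::-1]
        if k!='ball':
            X=np.array([onplane(C[n],u,v,23)[:2] for u,v in q],np.float32); print(k,n,len(q),cv2.minAreaRect(X), 'depthz',np.median(cloud(C[n],D[n])[b>0][:,2]))
        else: print(k,n,len(q),cen[n],np.round(onplane(C[n],*cen[n],42.5),1))
    p,e=tri(ray(C['scene'],*cen['scene']),ray(C['top'],*cen['top'])); print(k,'tri',np.round(p,1),round(e,2))
for n in C:
    P=cloud(C[n],D[n]); S=(P[...,0]>440)&(P[...,0]<580)&(P[...,1]>240)&(P[...,1]<350)&(P[...,2]>24)&(P[...,2]<33)
    S&=(H[n][...,1]<120)&(H[n][...,2]<105)
    nn,l,st,_=cv2.connectedComponentsWithStats(S.astype(np.uint8)); j=1+st[1:,4].argmax()
    X=P[l==j]; print('lint',n,len(X),np.median(X[:,2]),cv2.minAreaRect(X[:,:2].astype(np.float32)),X[:,0].min(),X[:,0].max())
    X2=X[(X[:,0]<525)]; 
    print(' box near',cv2.fitLine(X2[:,:2].astype(np.float32),cv2.DIST_L2,0,.01,.01).ravel())
    G=(P[...,0]>440)&(P[...,0]<640)&(P[...,1]>200)&(P[...,1]<400)&(abs(P[...,2]-15)<8)&(cv2.inRange(H[n],np.array((50,80,20)),np.array((90,255,200)))>0)
    X=P[G]; print(' bed',len(X),np.median(X[:,2]),cv2.minAreaRect(X[:,:2].astype(np.float32)))
E
python3 m.py
```

```text
red scene 306 med [ 569.4 -250.3   59.7] mec [ 568.4 -250. ] 20.3 ztop 61.7
red top 276 med [ 568.4 -247.4   61. ] mec [ 569.5 -248.2] 20.1 ztop 62.9
green scene 315 med [ 466.2 -248.4   59.8] mec [ 505.2 -250.2] 62.1 ztop 61.9
green top 292 med [ 462.8 -242.8   60.8] mec [ 463.4 -244.3] 20.3 ztop 62.5
grey scene 235 med [ 428.2 -138.1   59.8] mec [ 425.7 -136.9] 21.4 ztop 61.9
grey top 282 med [ 427.3 -135.7   60.8] mec [ 427.5 -136.2] 19.9 ztop 62.4
cap scene 295 med [ 517.8 -370.9   31.5] mec [ 512.3 -369.8] 18.5 ztop 37.7
cap top 243 med [ 511.  -362.8   32.7] mec [ 513.  -367.5] 18.0 ztop 38.5
blue scene 409 ((564.2215576171875, 25.752098083496094), (51.731651306152344, 51.89692687988281), 11.830643653869629) depthz 22.74712994857805
blue top 500 ((565.2786865234375, 26.353595733642578), (51.411705017089844, 52.35977554321289), 12.010764122009277) depthz 23.893246156532143
blue tri [564.7  26.   22.7] 0.73
brass scene 502 ((586.3793334960938, -82.33102416992188), (52.34291458129883, 53.181739807128906), 10.832261085510254) depthz 22.654370719133624
brass top 509 ((587.3123779296
[... 362 characters left out ...]
(490.9774475097656, 294.0721740722656), (112.82894897460938, 44.79811096191406), 13.593814849853516) 440.18062917642595 548.4743321185751
 box near [9.3567872e-01 3.5285312e-01 4.8291074e+02 2.9074631e+02]
 bed 111 14.855228502785849 ((568.2405395507812, 260.71295166015625), (54.38894271850586, 35.371883392333984), 13.498246192932129)
lint top 894 29.87755838277667 ((496.1903991699219, 295.42425537109375), (117.23347473144531, 48.37257385253906), 8.77979850769043) 440.0746396753584 557.6509255333295
 box near [9.4805384e-01 3.1811002e-01 4.8153162e+02 2.9215894e+02]
 bed 532 15.8455128620879 ((555.5982055664062, 310.88067626953125), (57.9832649230957, 147.58474731445312), 14.310194969177246)
```

```bash
cat >> h.py <<'E'
from scipy.spatial.transform import Rotation as Ro
def go(x,y,z,yawdeg):
    "print turn (yaw only) and tool-axis shift in m from measured pose to world target"
    s=env.state(); R=Ro.from_euler('xyz',s['tcp_rot']).as_matrix(); p=s['eef_pos']
    cur=np.degrees(np.arctan2(R[1,0],R[0,0])); dy=(yawdeg-cur+180)%360-180
    d=R.T@(np.array([x,y,z])-p)/1000
    print('t',round(s['t'],2),'pos',np.round(p,1),'yaw',round(cur,1),'F',np.round(s['ft_force'],1),'op',round(s['opening'],3),'j',np.round(s['joints'],2))
    print(f"  turn z {-np.radians(dy):.3f} shift {np.round(d,4).tolist()}  dist {np.linalg.norm(d)*1000:.0f} rows {max(np.linalg.norm(d)/.05,abs(dy)/8.59):.1f}")
E
cat > go.py <<'E'
import sys
from h import *
go(*map(float,sys.argv[1:5]))
E
python3 go.py 560 -50 230 104
```

```text
t 0.15 pos [ 170.8 -601.   214.2] yaw 15.9 F [ 0.1 -0.4  0.7] op 0.996 j [-1.4   0.49  1.56  0.    1.09 -0.11]
  turn z -1.538 shift [0.525, -0.4237, -0.0154]  dist 675 rows 13.5
```

>>> arm_command(targets=[[[0, 0, -1.538], [0.525, -0.424, -0.015], 0], [[0, 0, -1.538], [0.525, -0.424, -0.015], 0], [[0, 0, -1.538], [0.525, -0.424, -0.015], 0], [[0, 0, -1.538], [0.525, -0.424, -0.015], 0], [[0, 0, -1.538], [0.525, -0.424, -0.015], 0], [[0, 0, -1.538], [0.525, -0.424, -0.015], 0], [[0, 0, -1.538], [0.525, -0.424, -0.015], 0], [[0, 0, -1.538], [0.525, -0.424, -0.015], 0]])

```text
t: 0.95
eef_pos: [402.2, -272.7, 223.6]
tcp_rot: [3.142, 0.0, 1.483]
ft_force: [0.4, -1.1, -0.0]
opening: 0.999
```

```bash
python3 go.py 560 190 230 104
```

```text
t 0.95 pos [ 402.2 -272.7  223.6] yaw 85.0 F [ 0.4 -1.1 -0. ] op 0.999 j [-0.73  0.28  1.88 -0.    0.98 -0.64]
  turn z -0.332 shift [0.4748, 0.1165, -0.0065]  dist 489 rows 9.8
```

>>> arm_command(targets=[[[0, 0, -0.332], [0.475, 0.117, -0.006], 0], [[0, 0, -0.332], [0.475, 0.117, -0.006], 0], [[0, 0, -0.332], [0.475, 0.117, -0.006], 0], [[0, 0, -0.332], [0.475, 0.117, -0.006], 0], [[0, 0, -0.332], [0.475, 0.117, -0.006], 0], [[0, 0, -0.332], [0.475, 0.117, -0.006], 0], [[0, 0, -0.332], [0.475, 0.117, -0.006], 0], [[0, 0, -0.332], [0.475, 0.117, -0.006], 0]])

```text
t: 1.75
eef_pos: [533.4, 105.4, 228.4]
tcp_rot: [-3.142, 0.0, 1.809]
ft_force: [0.3, -0.7, 0.7]
opening: 1.001
```

```bash
python3 go.py 575 235 230 104
```

```text
t 1.75 pos [533.4 105.4 228.4] yaw 103.6 F [ 0.3 -0.7  0.7] op 1.001 j [ 0.07  0.36  1.74 -0.    1.04 -0.16]
  turn z -0.006 shift [0.1162, 0.0711, -0.0016]  dist 136 rows 2.7
```

>>> arm_command(targets=[[[0, 0, 0], [0.1, 0.07, 0], 0], [[0, 0, 0], [0.1, 0.07, 0], 0], [[0, 0, 0], [0.1, 0.07, 0], 0], [[0, 0, 0], [0.1, 0.07, 0], 0], [[0, 0, 0], [0.1, 0.07, 0], 0]])

```text
t: 2.25
eef_pos: [577.2, 216.9, 227.9]
tcp_rot: [-3.14, 0.0, 1.81]
ft_force: [-0.5, -0.9, 0.6]
opening: 1.003
```

```bash
cat > snap.py <<'E'
import sys
from h import *
n,t=sys.argv[1:3]; c=get_calibration(n); p,d=read_camera(n); cv2.imwrite(f"pics/{t}.png",p); np.savez(f"{t}.npz",d=d,**{k:np.array(v) for k,v in c.items()})
print(env.state()['eef_pos'].round(1))
E
python3 snap.py wrist w1
```

```text
[577.2 216.2 228.1]
```

View pics/w1.png

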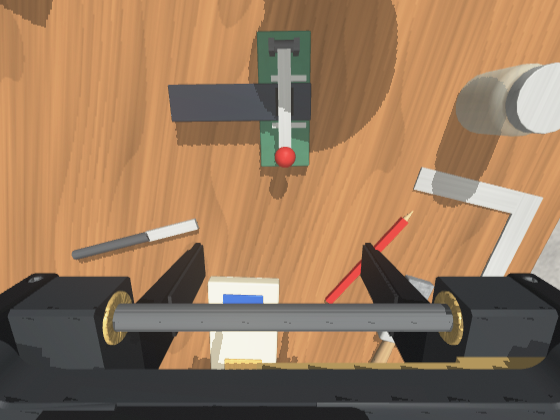

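Wrist view: ball at (285,157), bed spans (258,30)–(310,165), lintel (168..310, 85..121). It lies level in the picture, so the yaw guess is close.

```bash
cat > c1.py <<'E'
from h import *
import sys
z=np.load('w1.npz'); c={k:z[k] for k in('vfov','cx','cy','world_from_camera')}
p=cv2.imread('pics/w1.png'); hs=cv2.cvtColor(p,cv2.COLOR_BGR2HSV); P=cloud(c,z['d'])
m=cv2.inRange(hs,np.array((0,190,60)),np.array((6,255,255))); b=np.zeros_like(m); b[140:175,268:302]=m[140:175,268:302]
q=np.argwhere(b)[:,::-1].astype(np.float32); (u,v),r=cv2.minEnclosingCircle(q); print('ball px',u,v,r,'plane42.5',onplane(c,u,v,42.5).round(1),'depth top',P[int(v)-1:int(v)+2,int(u)-1:int(u)+2].mean((0,1)).round(1))
ct=get_calibration('top'); cs=get_calibration('scene')
for n,cc,px in(('top',ct,(171.8,182.5)),('scene',cs,(343.7,149.6))): print(n,[a.round(1) if hasattr(a,'round') else a for a in tri(ray(c,u,v),ray(cc,*px))])
g=cv2.inRange(hs,np.array((60,60,20)),np.array((95,255,220))); n,l,st,_=cv2.connectedComponentsWithStats(g)
b=np.zeros_like(g); b[20:175,250:320]=g[20:175,250:320]
X=np.array([onplane(c,u,v,15)[:2] for v,u in np.argwhere(b)],np.float32); print('bed',cv2.minAreaRect(X))
L=np.zeros_like(g); s=cv2.inRange(hs,np.array((100,10,20)),np.array((150,140,125))); L[70:130,160:272]=s[70:130,160:272]
n,l,st,_=cv2.connectedComponentsWithStats(L); j=1+st[1:,4].argmax(); L=(l==j)
print('lint depth z',np.percentile(P[L][:,2],[10,50,90]))
T=L&(abs(P[...,2]-29)<4)
X=np.array([onplane(c,u,v,29)[:2] for v,u in np.argwhere(T)],np.float32); r=cv2.minAreaRect(X);print('lint',r, cv2.boxPoints(r).round(1).tolist())
tb=(P[...,2]<8)&(P[...,2]>-8); print('table z',np.median(P[tb][:,2]))
E
python3 c1.py
```

```text
ball px 0.0 0.0 0.0 plane42.5 [257.7 338.9  42.5] depth top [nan nan nan]
top [array([497.4, 242.7, 291.8]), np.float64(138.9)]
scene [array([509.6, 260.5, 173.9]), np.float64(241.8)]
bed ((555.5999755859375, 313.90582275390625), (58.466835021972656, 147.76229858398438), 14.443198204040527)
lint depth z [28.75136716 29.81392904 30.84417772]
lint ((486.3254699707031, 296.1421813964844), (114.93545532226562, 37.9754638671875), 14.55907917022705) [[425.8999938964844, 300.1000061035156], [435.5, 263.29998779296875], [546.7000122070312, 292.20001220703125], [537.2000122070312, 329.0]]
table z 0.8323509790083676c1.py:6: RuntimeWarning: Mean of empty slice.
  q=np.argwhere(b)[:,::-1].astype(np.float32); (u,v),r=cv2.minEnclosingCircle(q); print('ball px',u,v,r,'plane42.5',onplane(c,u,v,42.5).round(1),'depth top',P[int(v)-1:int(v)+2,int(u)-1:int(u)+2].mean((0,1)).round(1))
  ret = um.true_divide(
```

```bash
sed -i "s/^m=cv2.inRange.*; b=np/m=((hs[...,0]<8)|(hs[...,0]>170)).astype(np.uint8)*(hs[...,1]>150)*255; b=np/" c1.py; python3 c1.py | head -3; python3 go.py 570.5 254.5 150 104.5
```

```text
ball px 284.7916564941406 157.0 10.241036415100098 plane42.5 [571.1 255.5  42.5] depth top [569.8 256.8  54.9]
top [array([571.2, 255.4,  41.7]), np.float64(0.2)]
scene [array([569.9, 255. ,  42.4]), np.float64(2.4)]
t 2.3 pos [577.2 216.2 228.1] yaw 103.6 F [-0.5 -0.8  0.4] op 1.002 j [ 0.25  0.47  1.56 -0.    1.11  0.01]
  turn z -0.015 shift [0.0388, 0.0026, 0.0781]  dist 87 rows 1.7
```

```bash
python3 go.py 571 255.4 70 104.5;python3 go.py 571 255.4 24.5 104.5
```

```text
t 2.3 pos [577.2 216.2 228.1] yaw 103.6 F [-0.5 -0.8  0.4] op 1.002 j [ 0.25  0.47  1.56 -0.    1.11  0.01]
  turn z -0.015 shift [0.0396, 0.0034, 0.1581]  dist 163 rows 3.3
t 2.3 pos [577.2 216.2 228.1] yaw 103.6 F [-0.5 -0.8  0.4] op 1.002 j [ 0.25  0.47  1.56 -0.    1.11  0.01]
  turn z -0.015 shift [0.0396, 0.0034, 0.2036]  dist 207 rows 4.1
```

>>> arm_command(targets=[[[0, 0, -0.015], [0.0396, 0.0034, 0.05], 60], [[0, 0, -0.015], [0.0396, 0.0034, 0.1], 60], [[0, 0, -0.015], [0.0396, 0.0034, 0.15], 60], [[0, 0, -0.015], [0.0396, 0.0034, 0.18], 60], [[0, 0, -0.015], [0.0396, 0.0034, 0.2036], 60], [[0, 0, -0.015], [0.0396, 0.0034, 0.2036], 60], [[0, 0, -0.015], [0.0396, 0.0034, 0.2036], 60]])

```text
t: 3.0
eef_pos: [572.0, 255.3, 25.7]
tcp_rot: [3.141, 0.0, 1.823]
ft_force: [0.2, 0.8, 0.7]
opening: 0.768
```

```bash
python3 go.py 571 255.4 24.5 104.5
```

```text
t 3.0 pos [572.  255.3  25.7] yaw 104.4 F [0.2 0.8 0.7] op 0.768 j [ 0.31  0.72  1.71 -0.    0.71  0.06]
  turn z -0.001 shift [0.0004, -0.0009, 0.0012]  dist 2 rows 0.0
```

Close on the ball.

>>> arm_command(targets=[[[0, 0, 0], [0, -0.001, 0], 255], [[0, 0, 0], [0, -0.001, 0], 255], [[0, 0, 0], [0, -0.001, 0], 255], [[0, 0, 0], [0, -0.001, 0], 255], [[0, 0, 0], [0, -0.001, 0], 255], [[0, 0, 0], [0, -0.001, 0], 255]])

```text
t: 3.6
eef_pos: [570.6, 255.9, 24.9]
tcp_rot: [3.142, 0.0, 1.824]
ft_force: [-0.4, 0.1, 0.2]
opening: 0.316
```

```bash
python3 go.py 571 255.4 24.5 104.5
python3 - <<'E'
import numpy as np
for a in np.arange(0,1.13,.08):
    print(round(a,2), np.round([ (115-115*np.cos(a)+6*np.sin(a))/1000, -(115*np.sin(a)+6*np.cos(a)-6)/1000],4))
E
```

```text
t 3.6 pos [570.6 255.9  24.9] yaw 104.5 F [-0.4  0.1  0.2] op 0.316 j [ 0.32  0.72  1.71 -0.    0.71  0.06]
  turn z -0.000 shift [-0.0006, 0.0003, 0.0004]  dist 1 rows 0.0
0.0 [ 0. -0.]
0.08 [ 0.0008 -0.0092]
0.16 [ 0.0024 -0.0182]
0.24 [ 0.0047 -0.0272]
0.32 [ 0.0077 -0.0359]
0.4 [ 0.0114 -0.0443]
0.48 [ 0.0158 -0.0524]
0.56 [ 0.0208 -0.0602]
0.64 [ 0.0263 -0.0675]
0.72 [ 0.0325 -0.0743]
0.8 [ 0.0392 -0.0807]
0.88 [ 0.0464 -0.0865]
0.96 [ 0.054  -0.0916]
1.04 [ 0.062  -0.0962]
1.12 [ 0.0703 -0.1001]
```

>>> arm_command(targets=[[[0, 0, 0], [0, 0, 0], 255], [[0, 0, 0], [0, 0, 0], 255], [[0, 0, 0], [0, 0, 0], 255]])

```text
t: 3.9
eef_pos: [570.1, 255.7, 24.7]
tcp_rot: [-3.14, 0.0, 1.824]
ft_force: [-3.5, -0.5, 2.3]
opening: 0.237
```

>>> arm_command(targets=[[[0, 0, 0], [0.0008, 0, -0.009], 255], [[0, 0, 0], [0.0024, 0, -0.018], 255], [[0, 0, 0], [0.0047, 0, -0.027], 255], [[0, 0, 0], [0.0077, 0, -0.036], 255], [[0, 0, 0], [0.0114, 0, -0.0443], 255], [[0, 0, 0], [0.0158, 0, -0.0524], 255]])

```text
t: 4.5
eef_pos: [566.1, 271.3, 77.9]
tcp_rot: [-3.141, 0.0, 1.824]
ft_force: [-5.5, -0.3, -4.3]
opening: 0.239
```

Continue to about 1.04 rad.

>>> arm_command(targets=[[[0, 0, 0], [0.005, 0, -0.0078], 255], [[0, 0, 0], [0.0105, 0, -0.0151], 255], [[0, 0, 0], [0.0167, 0, -0.0219], 255], [[0, 0, 0], [0.0234, 0, -0.0283], 255], [[0, 0, 0], [0.0306, 0, -0.0341], 255], [[0, 0, 0], [0.0382, 0, -0.0392], 255], [[0, 0, 0], [0.0462, 0, -0.0438], 255], [[0, 0, 0], [0.0462, 0, -0.0438], 255]])

```text
t: 5.3
eef_pos: [554.5, 316.9, 122.1]
tcp_rot: [3.141, -0.0, 1.825]
ft_force: [-5.7, -1.4, 0.3]
opening: 0.234
```

```bash
python3 snap.py wrist w2; python3 snap.py top t2
```

```text
[554.6 316.5 122. ]
[554.6 316.4 121.9]
```

View pics/w2.png

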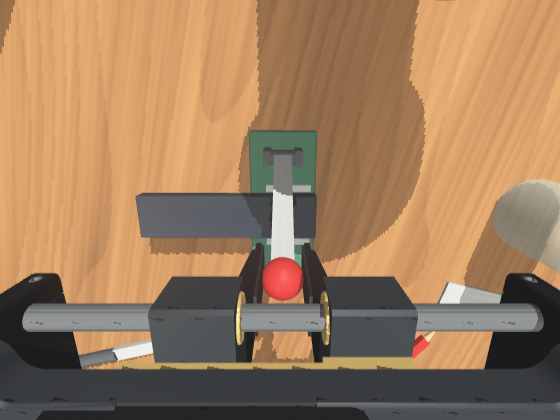

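The ball (283,278) is between the pads and the bar is up. I release and rise.

>>> arm_command(targets=[[[0, 0, 0], [0, 0, 0], 120], [[0, 0, 0], [0, 0, 0], 120], [[0, 0, 0], [0, 0, 0], 120], [[0, 0, 0], [0, 0, -0.03], 120], [[0, 0, 0], [0, 0, -0.08], 120], [[0, 0, 0], [0, 0, -0.1], 120]])

```text
t: 6.0
eef_pos: [556.4, 316.5, 225.5]
tcp_rot: [3.136, -0.001, 1.824]
ft_force: [0.8, -0.1, 0.5]
opening: 0.529
```

```bash
python3 snap.py wrist w3; python3 go.py 483.5 295.3 210 194.5
```

```text
[556.9 316.8 227.5]
t 6.05 pos [556.9 316.8 227.5] yaw 104.5 F [0.7 0.8 2.7] op 0.53 j [ 0.41  0.5   1.51 -0.    1.13  0.16]
  turn z -1.571 shift [-0.0024, -0.0766, 0.0168]  dist 78 rows 10.5
```

View pics/w3.png

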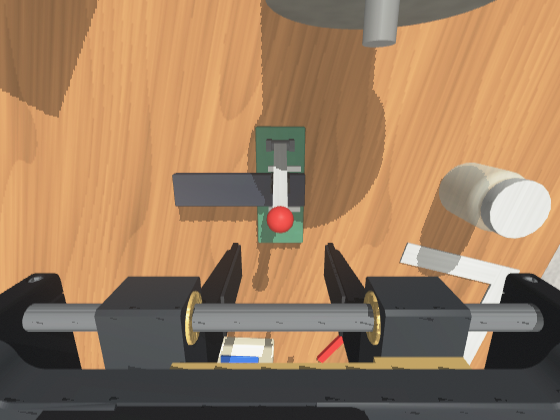

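The ball at (281,219) is left raised and the lintel (173–303, 173–207) is still in place. I check the bar's angle and the lintel's pose.

Run:
```python
from h import *
z=np.load('w3.npz'); c={k:z[k] for k in('vfov','cx','cy','world_from_camera')}
p=cv2.imread('pics/w3.png'); hs=cv2.cvtColor(p,cv2.COLOR_BGR2HSV); P=cloud(c,z['d'])
b=P[217:222,279:284].reshape(-1,3).mean(0); print('ball top surf',b)
zc=b[2]-10; print('angle', [round(a,2) for a in np.arange(.5,1.2,.02) if abs(36.5+115*np.sin(a)+6*np.cos(a)-zc)<2.5])
s=cv2.inRange(hs,np.array((100,10,20)),np.array((150,140,125)))>0
T=s&(abs(P[...,2]-29)<4); T[:, :165]=0; T[:,270:]=0; T[:160]=0;T[215:]=0
X=np.array([onplane(c,u,v,29)[:2] for v,u in np.argwhere(T)],np.float32); r=cv2.minAreaRect(X);print('lint',np.median(P[T][:,2]),r, cv2.boxPoints(r).round(1).tolist())
```

```text
ball top surf [556.35045473 317.32389678 149.19540404]
angle [np.float64(1.02), np.float64(1.04), np.float64(1.06), np.float64(1.08)]
lint 29.814382564404013 ((486.9015197753906, 296.75177001953125), (116.09479522705078, 38.62773895263672), 14.465757369995117) [[425.8999938964844, 301.0], [435.5, 263.5], [547.9000244140625, 292.6000061035156], [538.2999877929688, 330.0]]
```

>>> arm_command(targets=[[[0, 0, -1.571], [-0.0024, -0.0766, 0.017], 60], [[0, 0, -1.571], [-0.0024, -0.0766, 0.017], 60], [[0, 0, -1.571], [-0.0024, -0.0766, 0.017], 60], [[0, 0, -1.571], [-0.0024, -0.0766, 0.017], 60], [[0, 0, -1.571], [-0.0024, -0.0766, 0.017], 60], [[0, 0, -1.571], [-0.0024, -0.0766, 0.017], 60], [[0, 0, -1.571], [-0.0024, -0.0766, 0.017], 60], [[0, 0, -1.571], [-0.0024, -0.0766, 0.017], 60]])

```text
t: 6.85
eef_pos: [481.7, 294.5, 203.9]
tcp_rot: [3.141, 0.001, 3.03]
ft_force: [-0.6, -0.2, 0.1]
opening: 0.764
```

```bash
python3 go.py 483.5 295.3 150 194.5
```

```text
t 6.85 pos [481.7 294.5 203.9] yaw 173.6 F [-0.6 -0.2  0.1] op 0.764 j [ 0.43  0.42  1.72 -0.    1.   -1.03]
  turn z -0.365 shift [-0.0016, 0.001, 0.0539]  dist 54 rows 2.4
```

```bash
python3 go.py 483.5 295.8 5 194.5
```

```text
t 6.85 pos [481.7 294.5 203.9] yaw 173.6 F [-0.6 -0.2  0.1] op 0.764 j [ 0.43  0.42  1.72 -0.    1.   -1.03]
  turn z -0.365 shift [-0.0015, 0.0015, 0.1989]  dist 199 rows 4.0
```

>>> arm_command(targets=[[[0, 0, -0.365], [-0.0015, 0.0015, 0.03], 60], [[0, 0, -0.365], [-0.0015, 0.0015, 0.08], 60], [[0, 0, -0.365], [-0.0015, 0.0015, 0.12], 60], [[0, 0, -0.365], [-0.0015, 0.0015, 0.14], 60], [[0, 0, -0.365], [-0.0015, 0.0015, 0.14], 60]])

```text
t: 7.35
eef_pos: [482.2, 295.2, 61.3]
tcp_rot: [-3.141, -0.004, -2.895]
ft_force: [0.1, -0.6, 0.1]
opening: 0.763
```

```bash
python3 snap.py wrist w4; python3 go.py 483.5 295.8 5 194.5
```

```text
[483.  295.6  63.2]
t 7.4 pos [483.  295.6  63.2] yaw -165.9 F [ 0.9  0.9 -0.1] op 0.764 j [ 0.43  0.61  1.84 -0.    0.69 -1.38]
  turn z -0.006 shift [-0.0006, 0.0001, 0.0582]  dist 58 rows 1.2
```

View pics/w4.png

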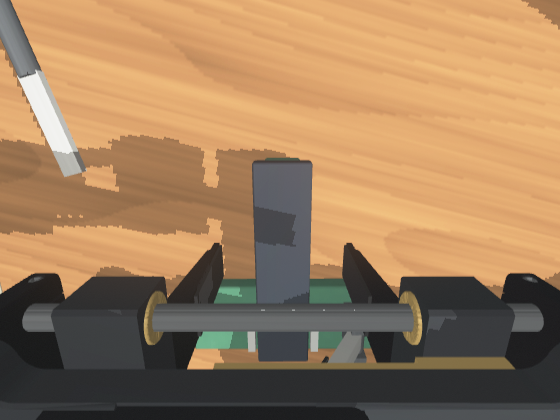

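The lintel (253–312 px) is centred between the fingers. I go down and grip.

>>> arm_command(targets=[[[0, 0, -0.006], [-0.0005, 0, 0.03], 60], [[0, 0, -0.006], [-0.0005, 0, 0.05], 60], [[0, 0, -0.006], [-0.0005, 0, 0.058], 60], [[0, 0, -0.006], [-0.0005, 0, 0.058], 255], [[0, 0, -0.006], [-0.0005, 0, 0.058], 255], [[0, 0, -0.006], [-0.0005, 0, 0.058], 255], [[0, 0, -0.006], [-0.0005, 0, 0.058], 255], [[0, 0, -0.006], [-0.0005, 0, 0.058], 255]])

```text
t: 8.2
eef_pos: [483.9, 295.9, 6.7]
tcp_rot: [3.142, 0.001, -2.888]
ft_force: [-0.4, -0.5, 6.5]
opening: 0.42
```

>>> arm_command(targets=[[[0, 0, 0], [0, 0, 0], 255], [[0, 0, 0], [0, 0, 0], 255], [[0, 0, 0], [0, 0, 0], 255]])

```text
t: 8.5
eef_pos: [483.9, 295.9, 6.7]
tcp_rot: [3.141, 0.001, -2.889]
ft_force: [-0.2, -0.6, 6.4]
opening: 0.417
```

Gripped at 39.6 mm, as a 40 mm bar should be. The columns have to go first, so I draw the lintel 55 mm out along the tongue and leave it there. That also allows a central regrip later.

>>> arm_command(targets=[[[0, 0, 0], [0, 0, -0.002], 255], [[0, 0, 0], [0.005, 0, -0.002], 255], [[0, 0, 0], [0.02, 0, -0.002], 255], [[0, 0, 0], [0.035, 0, -0.002], 255], [[0, 0, 0], [0.05, 0, -0.002], 255], [[0, 0, 0], [0.055, 0, -0.002], 255], [[0, 0, 0], [0.055, 0, -0.002], 255]])

```text
t: 9.2
eef_pos: [430.0, 282.0, 8.0]
tcp_rot: [-3.141, -0.0, -2.888]
ft_force: [0.3, -0.5, -1.6]
opening: 0.416
```

>>> arm_command(targets=[[[0, 0, 0], [0, 0, 0.0015], 255], [[0, 0, 0], [0, 0, 0.0015], 60], [[0, 0, 0], [0, 0, 0.0015], 60], [[0, 0, 0], [0, 0, 0.0015], 60], [[0, 0, 0], [0, 0, -0.03], 60], [[0, 0, 0], [0, 0, -0.08], 60], [[0, 0, 0], [0, 0, -0.13], 60], [[0, 0, 0], [0, 0, -0.18], 60]])

```text
t: 10.0
eef_pos: [430.1, 281.9, 190.0]
tcp_rot: [-3.141, -0.0, -2.888]
ft_force: [0.8, 0.0, -1.2]
opening: 0.762
```

```bash
python3 snap.py wrist w5; python3 go.py 463.4 -245 200 104
```

```text
[432.5 283.2 197.5]
t 10.05 pos [432.5 283.2 197.5] yaw -165.5 F [1.3 0.1 7.4] op 0.765 j [ 0.45  0.35  1.85 -0.    0.93 -1.37]
  turn z 1.580 shift [0.1025, -0.5191, -0.0045]  dist 529 rows 10.6
```

View pics/w5.png

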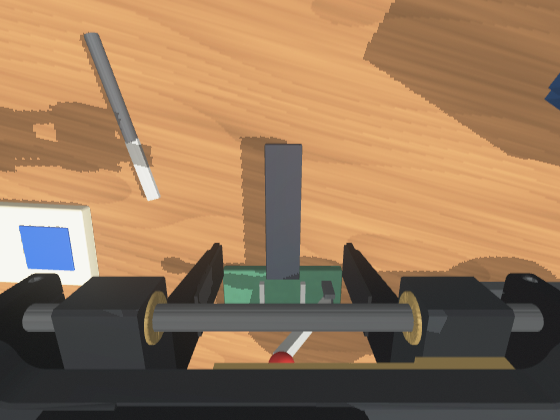

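The lintel is drawn out straight and the bar is still up (ball at (281,360)). Next I look at the columns from the wrist.

```bash
python3 go.py 520 -345 220 101.6
```

```text
t 10.05 pos [432.5 283.2 197.5] yaw -165.5 F [1.3 0.1 7.4] op 0.765 j [ 0.45  0.35  1.85 -0.    0.93 -1.37]
  turn z 1.622 shift [0.0726, -0.63, -0.0245]  dist 635 rows 12.7
```

>>> arm_command(targets=[[[0, 0, 1.622], [0.0726, -0.63, -0.02], 60], [[0, 0, 1.622], [0.0726, -0.63, -0.02], 60], [[0, 0, 1.622], [0.0726, -0.63, -0.02], 60], [[0, 0, 1.622], [0.0726, -0.63, -0.02], 60], [[0, 0, 1.622], [0.0726, -0.63, -0.02], 60], [[0, 0, 1.622], [0.0726, -0.63, -0.02], 60], [[0, 0, 1.622], [0.0726, -0.63, -0.02], 60], [[0, 0, 1.622], [0.0726, -0.63, -0.02], 60]])

```text
t: 10.85
eef_pos: [485.5, -116.1, 200.8]
tcp_rot: [3.141, 0.0, 2.188]
ft_force: [0.7, 0.1, 0.7]
opening: 0.763
```

```bash
python3 go.py 520 -345 220 101.6
```

```text
t 10.85 pos [ 485.5 -116.1  200.8] yaw 125.4 F [0.7 0.1 0.7] op 0.763 j [-0.37  0.33  1.88 -0.    0.93 -0.98]
  turn z 0.415 shift [-0.2066, -0.1044, -0.0191]  dist 232 rows 4.6
```

>>> arm_command(targets=[[[0, 0, 0.415], [-0.2066, -0.1044, -0.019], 60], [[0, 0, 0.415], [-0.2066, -0.1044, -0.019], 60], [[0, 0, 0.415], [-0.2066, -0.1044, -0.019], 60], [[0, 0, 0.415], [-0.2066, -0.1044, -0.019], 60], [[0, 0, 0.415], [-0.2066, -0.1044, -0.019], 60], [[0, 0, 0.415], [-0.2066, -0.1044, -0.019], 60], [[0, 0, 0.415], [-0.2066, -0.1044, -0.019], 60]])

```text
t: 11.55
eef_pos: [521.2, -342.9, 219.0]
tcp_rot: [-3.141, -0.001, 1.779]
ft_force: [0.5, 1.0, 0.1]
opening: 0.764
```

```bash
python3 snap.py wrist w6; python3 go.py 569 -249 150 101.6
```

```text
[ 521.3 -342.1  219.2]
t 11.6 pos [ 521.3 -342.1  219.2] yaw 102.0 F [-0.2  0.8  0.2] op 0.763 j [-0.69  0.48  1.56  0.    1.1  -0.9 ]
  turn z 0.006 shift [0.0811, 0.066, 0.0692]  dist 125 rows 2.5
```

View pics/w6.png

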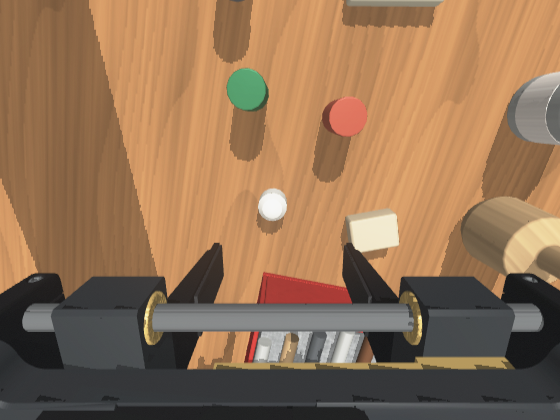

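Wrist view: green top (247,89), red top (348,117), cap (272,205).

Run:
```python
from h import *
z=np.load('w6.npz'); c={k:z[k] for k in('vfov','cx','cy','world_from_camera')}
P=cloud(c,z['d'])
for k,(u,v),lo,hi in(('red',(348,117),56,66),('green',(247,89),56,66),('cap',(272,205),20,45)):
    w=np.zeros(P.shape[:2],bool); w[v-30:v+30,u-30:u+30]=1
    m=w&(P[...,2]>lo)&(P[...,2]<hi); q=np.argwhere(m)[:,::-1]
    zt=60 if k!='cap' else 26
    X=np.array([onplane(c,a,b,zt)[:2] for a,b in q],np.float32) if k!='cap' else P[m][:,:2].astype(np.float32)
    print(k,len(q),'ztop',np.percentile(P[m][:,2],[50,95]).round(1),cv2.minEnclosingCircle(X))
```

```text
red 1227 ztop [60.6 61.9] ((569.3895874023438, -247.6927947998047), 19.879987716674805)
green 1310 ztop [60.7 62. ] ((463.79901123046875, -243.49774169921875), 19.912988662719727)
cap 664 ztop [33.7 39.2] ((513.8057250976562, -367.17218017578125), 17.926345825195312)
```

```bash
python3 go.py 569.4 -247.8 14 101.6
```

```text
t 11.6 pos [ 521.3 -342.1  219.2] yaw 102.0 F [-0.2  0.8  0.2] op 0.763 j [-0.69  0.48  1.56  0.    1.1  -0.9 ]
  turn z 0.006 shift [0.0821, 0.0667, 0.2052]  dist 231 rows 4.6
```

>>> arm_command(targets=[[[0, 0, 0.006], [0.0821, 0.0667, 0.05], 60], [[0, 0, 0.006], [0.0821, 0.0667, 0.08], 60], [[0, 0, 0.006], [0.0821, 0.0667, 0.09], 60], [[0, 0, 0.006], [0.0821, 0.0667, 0.12], 60], [[0, 0, 0.006], [0.0821, 0.0667, 0.16], 60], [[0, 0, 0.006], [0.0821, 0.0667, 0.19], 60], [[0, 0, 0.006], [0.0821, 0.0667, 0.205], 60], [[0, 0, 0.006], [0.0821, 0.0667, 0.205], 60]])

```text
t: 12.4
eef_pos: [569.1, -247.2, 13.3]
tcp_rot: [-3.139, -0.002, 1.775]
ft_force: [-0.2, 0.4, 0.5]
opening: 0.761
```

```bash
python3 go.py 569.4 -247.8 14 101.6
```

```text
t 12.4 pos [ 569.1 -247.2   13.3] yaw 101.7 F [-0.2  0.4  0.5] op 0.761 j [-0.52  0.73  1.73 -0.    0.68 -0.72]
  turn z 0.001 shift [-0.0006, 0.0002, -0.0007]  dist 1 rows 0.0
```

Close, then lift.

>>> arm_command(targets=[[[0, 0, 0], [-0.0005, 0, 0], 255], [[0, 0, 0], [-0.0005, 0, 0], 255], [[0, 0, 0], [-0.0005, 0, 0], 255], [[0, 0, 0], [-0.0005, 0, 0], 255], [[0, 0, 0], [-0.0005, 0, 0], 255], [[0, 0, 0], [-0.0005, 0, 0], 255], [[0, 0, 0], [-0.0005, 0, 0], 255]])

```text
t: 13.1
eef_pos: [570.0, -249.1, 15.3]
tcp_rot: [3.141, 0.001, 1.774]
ft_force: [-1.8, 1.1, 5.9]
opening: 0.415
```

>>> arm_command(targets=[[[0, 0, 0], [0, 0, 0], 255], [[0, 0, 0], [0, 0, -0.03], 255], [[0, 0, 0], [0, 0, -0.08], 255], [[0, 0, 0], [0, 0, -0.1], 255], [[0, 0, 0], [0, 0, -0.1], 255]])

```text
t: 13.6
eef_pos: [570.9, -249.5, 117.6]
tcp_rot: [3.138, 0.003, 1.774]
ft_force: [-0.5, -0.1, -1.9]
opening: 0.418
```

```bash
python3 go.py 587.2 -81.9 60 101.6
```

```text
t 13.6 pos [ 570.9 -249.5  117.6] yaw 101.6 F [-0.5 -0.1 -1.9] op 0.418 j [-0.52  0.59  1.67 -0.    0.88 -0.72]
  turn z 0.001 shift [0.1611, 0.0495, 0.0572]  dist 178 rows 3.6
```

>>> arm_command(targets=[[[0, 0, 0], [0.05, 0.016, 0], 255], [[0, 0, 0], [0.1, 0.032, 0], 255], [[0, 0, 0], [0.14, 0.045, 0.01], 255], [[0, 0, 0], [0.161, 0.0495, 0.03], 255], [[0, 0, 0], [0.161, 0.0495, 0.0572], 255], [[0, 0, 0], [0.161, 0.0495, 0.0572], 255], [[0, 0, 0], [0.161, 0.0495, 0.0572], 255]])

```text
t: 14.3
eef_pos: [585.4, -81.4, 56.5]
tcp_rot: [-3.139, -0.001, 1.774]
ft_force: [0.2, -0.4, -0.9]
opening: 0.413
```

```bash
python3 go.py 587 -81.9 39.8 101.6; python3 snap.py wrist w7
```

```text
t 14.3 pos [585.4 -81.4  56.5] yaw 101.6 F [ 0.2 -0.4 -0.9] op 0.413 j [-0.25  0.64  1.79 -0.    0.72 -0.45]
  turn z 0.000 shift [-0.0008, 0.0015, 0.0167]  dist 17 rows 0.3
[585.9 -81.7  57.4]
```

View pics/w7.png

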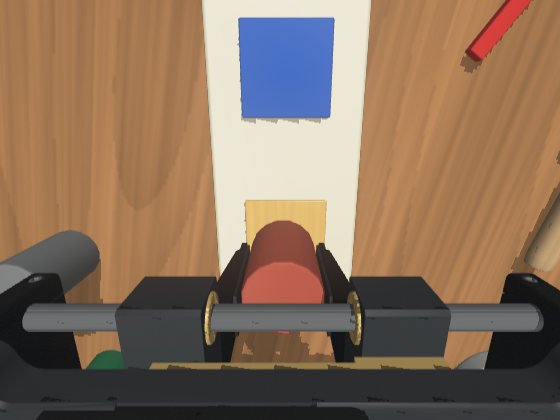

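The red column hangs over the brass plate (245–326 px, top edge row 200). The blue plate is at (240–333, 18–118). I check both from this view.

Run:
```python
from h import *
z=np.load('w7.npz'); c={k:z[k] for k in('vfov','cx','cy','world_from_camera')}
p=cv2.imread('pics/w7.png'); hs=cv2.cvtColor(p,cv2.COLOR_BGR2HSV); P=cloud(c,z['d'])
m=cv2.inRange(hs,np.array((100,120,60)),np.array((125,255,255))); m[130:]=0
X=np.array([onplane(c,u,v,23)[:2] for v,u in np.argwhere(m)],np.float32); r=cv2.minAreaRect(X); print('blue',r,np.median(P[m>0][:,2]))
m=cv2.inRange(hs,np.array((15,110,100)),np.array((28,255,255))); m[:195]=0; m[270:]=0; m[:,:235]=0; m[:,335:]=0
X=np.array([onplane(c,u,v,23)[:2] for v,u in np.argwhere(m)],np.float32); r=cv2.minAreaRect(X); print('brass part',r, cv2.boxPoints(r).round(1).tolist(),np.median(P[m>0][:,2]))
```

```text
blue ((565.7403564453125, 27.85637664794922), (55.41377258300781, 54.403770446777344), 11.649868965148926) 23.671399604294066
brass part ((586.0443725585938, -70.79502868652344), (55.38364028930664, 37.216278076171875), 11.722681045532227) [[555.0999755859375, -58.20000076293945], [562.7000122070312, -94.5999984741211], [616.9000244140625, -83.4000015258789], [609.4000244140625, -46.900001525878906]] 23.68171586889109
```

```bash
python3 go.py 587.4 -81 39.8 101.6
```

```text
t 14.35 pos [585.9 -81.7  57.4] yaw 101.6 F [-0.2 -0.2 -2.1] op 0.419 j [-0.25  0.64  1.78 -0.    0.72 -0.45]
  turn z -0.000 shift [0.0004, 0.0016, 0.0176]  dist 18 rows 0.4
```

>>> arm_command(targets=[[[0, 0, 0], [0, 0.0015, 0.009], 255], [[0, 0, 0], [0, 0.0015, 0.014], 255], [[0, 0, 0], [0, 0.0015, 0.0165], 255], [[0, 0, 0], [0, 0.0015, 0.0175], 255], [[0, 0, 0], [0, 0.0015, 0.0175], 255]])

```text
t: 14.85
eef_pos: [587.3, -81.0, 39.9]
tcp_rot: [-3.141, 0.0, 1.774]
ft_force: [-0.6, 0.6, -1.1]
opening: 0.42
```

```bash
python3 go.py 587.4 -81 39.8 101.6
```

```text
t 14.85 pos [587.3 -81.   39.9] yaw 101.6 F [-0.6  0.6 -1.1] op 0.42 j [-0.25  0.67  1.79 -0.    0.68 -0.45]
  turn z 0.000 shift [0.0, 0.0001, 0.0001]  dist 0 rows 0.0
```

Not touching yet (F ≈ −1 N, the weight). I ease down 1 mm at a time.

>>> arm_command(targets=[[[0, 0, 0], [0, 0, 0.001], 255], [[0, 0, 0], [0, 0, 0.001], 255]])

```text
t: 15.05
eef_pos: [587.4, -81.0, 39.0]
tcp_rot: [3.141, 0.0, 1.774]
ft_force: [0.1, -0.4, -2.0]
opening: 0.416
```

>>> arm_command(targets=[[[0, 0, 0], [0, 0, 0.001], 255], [[0, 0, 0], [0, 0, 0.001], 255]])

```text
t: 15.25
eef_pos: [587.5, -80.9, 38.3]
tcp_rot: [3.141, 0.0, 1.774]
ft_force: [-1.5, 0.5, 2.7]
opening: 0.415
```

Contact. Release and rise.

>>> arm_command(targets=[[[0, 0, 0], [0, 0, 0], 60], [[0, 0, 0], [0, 0, 0], 60], [[0, 0, 0], [0, 0, 0], 60], [[0, 0, 0], [0, 0, 0], 60], [[0, 0, 0], [0, 0, -0.03], 60], [[0, 0, 0], [0, 0, -0.08], 60], [[0, 0, 0], [0, 0, -0.13], 60], [[0, 0, 0], [0, 0, -0.13], 60]])

```text
t: 16.05
eef_pos: [589.8, -81.4, 174.2]
tcp_rot: [3.132, 0.004, 1.774]
ft_force: [0.4, -0.8, 0.2]
opening: 0.767
```

```bash
python3 go.py 464 -243.6 150 101.6;python3 snap.py scene s8
```

```text
t 16.05 pos [589.8 -81.4 174.2] yaw 101.6 F [ 0.4 -0.8  0.2] op 0.767 j [-0.25  0.49  1.69 -0.    0.96 -0.45]
  turn z 0.001 shift [-0.1333, -0.1562, 0.0234]  dist 207 rows 4.1
[588.6 -81.2 171. ]
```

View pics/s8.png

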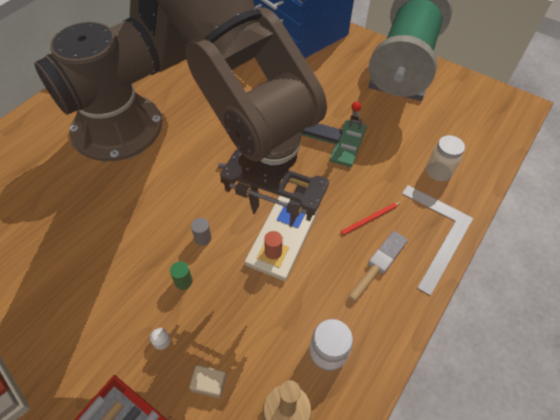

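Red stands on the brass plate at (273,245). Now green.

```bash
python3 go.py 463.9 -243.6 110 101.6
```

```text
t 16.1 pos [588.6 -81.2 171. ] yaw 101.6 F [ 0.8  0.2 -1.1] op 0.763 j [-0.25  0.49  1.69 -0.    0.95 -0.45]
  turn z 0.001 shift [-0.1338, -0.1552, 0.0605]  dist 214 rows 4.3
```

>>> arm_command(targets=[[[0, 0, 0], [-0.032, -0.037, 0], 60], [[0, 0, 0], [-0.064, -0.074, 0], 60], [[0, 0, 0], [-0.098, -0.112, 0.01], 60], [[0, 0, 0], [-0.134, -0.155, 0.03], 60], [[0, 0, 0], [-0.134, -0.155, 0.06], 60], [[0, 0, 0], [-0.134, -0.155, 0.06], 60], [[0, 0, 0], [-0.134, -0.155, 0.06], 60]])

```text
t: 16.8
eef_pos: [462.5, -243.0, 107.4]
tcp_rot: [-3.14, -0.002, 1.773]
ft_force: [-0.4, -0.1, 0.3]
opening: 0.765
```

```bash
python3 go.py 463.9 -243.6 14 101.6
```

```text
t 16.8 pos [ 462.5 -243.   107.4] yaw 101.6 F [-0.4 -0.1  0.3] op 0.765 j [-0.61  0.49  1.92  0.    0.73 -0.81]
  turn z -0.000 shift [-0.001, 0.0014, 0.0934]  dist 93 rows 1.9
```

>>> arm_command(targets=[[[0, 0, 0], [0, 0.001, 0.04], 60], [[0, 0, 0], [0, 0.001, 0.075], 60], [[0, 0, 0], [0, 0.001, 0.094], 60], [[0, 0, 0], [0, 0.001, 0.094], 60], [[0, 0, 0], [0, 0.001, 0.094], 255], [[0, 0, 0], [0, 0.001, 0.094], 255], [[0, 0, 0], [0, 0.001, 0.094], 255], [[0, 0, 0], [0, 0.001, 0.094], 255]])

```text
t: 17.6
eef_pos: [464.0, -243.4, 14.9]
tcp_rot: [3.141, 0.001, 1.774]
ft_force: [0.4, 0.3, 0.1]
opening: 0.483
```

>>> arm_command(targets=[[[0, 0, 0], [0, 0, 0], 255], [[0, 0, 0], [0, 0, 0], 255], [[0, 0, 0], [0, 0, 0], 255], [[0, 0, 0], [0, 0, 0], 255], [[0, 0, 0], [0, 0, 0], 255]])

```text
t: 18.1
eef_pos: [463.7, -243.4, 14.6]
tcp_rot: [3.141, 0.001, 1.774]
ft_force: [-1.5, 1.1, 7.0]
opening: 0.418
```

>>> arm_command(targets=[[[0, 0, 0], [0, 0, -0.03], 255], [[0, 0, 0], [0, 0, -0.08], 255], [[0, 0, 0], [0, 0, -0.12], 255], [[0, 0, 0], [0, 0, -0.12], 255]])

```text
t: 18.5
eef_pos: [465.1, -244.3, 138.6]
tcp_rot: [3.136, 0.006, 1.774]
ft_force: [0.3, 0.3, -2.6]
opening: 0.418
```

```bash
python3 go.py 565.2 27 134 101.6
```

```text
t 18.5 pos [ 465.1 -244.3  138.6] yaw 101.6 F [ 0.3  0.3 -2.6] op 0.418 j [-0.61  0.45  1.89 -0.    0.8  -0.81]
  turn z 0.000 shift [0.2456, 0.1527, 0.004]  dist 289 rows 5.8
```

>>> arm_command(targets=[[[0, 0, 0], [0.042, 0.026, 0], 255], [[0, 0, 0], [0.084, 0.052, 0], 255], [[0, 0, 0], [0.126, 0.078, 0], 255], [[0, 0, 0], [0.168, 0.104, 0], 255], [[0, 0, 0], [0.21, 0.13, 0], 255], [[0, 0, 0], [0.235, 0.146, 0], 255], [[0, 0, 0], [0.2456, 0.1527, 0.004], 255], [[0, 0, 0], [0.2456, 0.1527, 0.004], 255]])

```text
t: 19.3
eef_pos: [563.2, 29.1, 128.4]
tcp_rot: [-3.14, -0.0, 1.776]
ft_force: [-0.3, -0.9, -2.1]
opening: 0.416
```

```bash
python3 go.py 565.2 27 40 101.6
```

```text
t 19.3 pos [563.2  29.1 128.4] yaw 101.7 F [-0.3 -0.9 -2.1] op 0.416 j [-0.07  0.51  1.8  -0.    0.83 -0.27]
  turn z 0.002 shift [-0.0025, 0.0017, 0.0884]  dist 88 rows 1.8
```

>>> arm_command(targets=[[[0, 0, 0], [-0.002, 0.002, 0.03], 255], [[0, 0, 0], [-0.002, 0.002, 0.06], 255], [[0, 0, 0], [-0.002, 0.002, 0.08], 255], [[0, 0, 0], [-0.002, 0.002, 0.084], 255], [[0, 0, 0], [-0.002, 0.002, 0.084], 255]])

```text
t: 19.8
eef_pos: [565.5, 25.4, 45.5]
tcp_rot: [-3.14, -0.0, 1.773]
ft_force: [0.1, -0.1, -0.8]
opening: 0.418
```

```bash
python3 go.py 565.2 27 39 101.6
```

```text
t 19.8 pos [565.5  25.4  45.5] yaw 101.6 F [ 0.1 -0.1 -0.8] op 0.418 j [-0.07  0.63  1.86 -0.    0.65 -0.27]
  turn z -0.001 shift [0.0016, 0.0, 0.0065]  dist 7 rows 0.1
```

>>> arm_command(targets=[[[0, 0, 0], [0.0015, 0, 0.004], 255], [[0, 0, 0], [0.0015, 0, 0.006], 255], [[0, 0, 0], [0.0015, 0, 0.0065], 255], [[0, 0, 0], [0.0015, 0, 0.0065], 255]])

```text
t: 20.2
eef_pos: [565.8, 28.1, 39.8]
tcp_rot: [3.141, 0.0, 1.774]
ft_force: [0.4, -0.8, -3.0]
opening: 0.417
```

>>> arm_command(targets=[[[0, 0, 0], [0, 0, 0.001], 255], [[0, 0, 0], [0, 0, 0.001], 255]])

```text
t: 20.4
eef_pos: [565.7, 28.1, 38.5]
tcp_rot: [3.141, 0.0, 1.774]
ft_force: [-0.6, -0.4, -2.3]
opening: 0.415
```

>>> arm_command(targets=[[[0, 0, 0], [0, 0, 0.001], 255], [[0, 0, 0], [0, 0, 0.001], 255]])

```text
t: 20.6
eef_pos: [565.8, 28.0, 37.6]
tcp_rot: [3.141, 0.0, 1.774]
ft_force: [-0.4, -0.5, 1.0]
opening: 0.419
```

>>> arm_command(targets=[[[0, 0, 0], [0, 0, 0], 60], [[0, 0, 0], [0, 0, 0], 60], [[0, 0, 0], [0, 0, 0], 60], [[0, 0, 0], [0, 0, 0], 60], [[0, 0, 0], [0, 0, -0.03], 60], [[0, 0, 0], [0, 0, -0.08], 60], [[0, 0, 0], [0, 0, -0.13], 60], [[0, 0, 0], [0, 0, -0.18], 60]])

```text
t: 21.4
eef_pos: [565.3, 28.0, 219.4]
tcp_rot: [-3.141, 0.0, 1.774]
ft_force: [0.3, -0.3, -1.0]
opening: 0.762
```

```bash
python3 go.py 610 -195 230 101.6
```

```text
t 21.4 pos [565.3  28.  219.4] yaw 101.6 F [ 0.3 -0.3 -1. ] op 0.762 j [-0.07  0.4   1.7  -0.    1.04 -0.27]
  turn z 0.001 shift [-0.2275, -0.0011, -0.0106]  dist 228 rows 4.6
```

>>> arm_command(targets=[[[0, 0, 0], [-0.045, 0, 0], 60], [[0, 0, 0], [-0.09, 0, 0], 60], [[0, 0, 0], [-0.13, 0, 0], 60], [[0, 0, 0], [-0.17, 0, 0], 60], [[0, 0, 0], [-0.19, 0, 0], 60], [[0, 0, 0], [-0.19, 0, 0], 60], [[0, 0, 0], [-0.19, 0, 0], 60]])

```text
t: 22.1
eef_pos: [603.7, -157.5, 217.2]
tcp_rot: [-3.141, -0.001, 1.773]
ft_force: [-1.2, 0.0, 0.2]
opening: 0.763
```

```bash
python3 snap.py wrist w9
```

```text
[ 603.7 -157.   217.4]
```

View pics/w9.png

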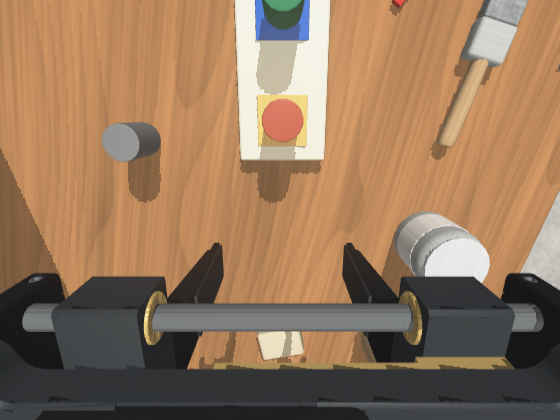

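Red's top (283,120) is over the brass plate (257–307, 95–146). Green is cut off at the top edge of the picture, so I measure it with the fixed cameras as well.

```bash
python3 snap.py top t9; python3 snap.py scene s9
cat > chk.py <<'E'
from h import *
import sys
for t in sys.argv[1:]:
    z=np.load(t+'.npz'); c={k:z[k] for k in('vfov','cx','cy','world_from_camera')}
    hs=cv2.cvtColor(cv2.imread(f'pics/{t}.png'),cv2.COLOR_BGR2HSV); P=cloud(c,z['d'])
    for k,(x,y),h in(('red',(587,-81),83),('green',(565.5,27.5),83),('grey',(427.5,-136.5),60)):
        m=(np.hypot(P[...,0]-x,P[...,1]-y)<45)&(abs(P[...,2]-h)<5)
        if m.sum()<20: print(t,k,m.sum()); continue
        X=np.array([onplane(c,u,v,h)[:2] for v,u in np.argwhere(m)],np.float32)
        print(t,k,m.sum(),'ztop',np.median(P[m][:,2]).round(1),np.round(cv2.minEnclosingCircle(X)[0],1),round(cv2.minEnclosingCircle(X)[1],1),'mean',X.mean(0).round(1))
    m=cv2.inRange(hs,np.array((15,110,90)),np.array((28,255,255)))>0
    m&=(np.hypot(P[...,0]-587,P[...,1]+81)<45)&(abs(P[...,2]-23)<5)
    X=np.array([onplane(c,u,v,23)[:2] for v,u in np.argwhere(m)],np.float32)
    if len(X)>30: print(t,'brass',cv2.minAreaRect(X))
    m=cv2.inRange(hs,np.array((98,110,50)),np.array((125,255,255)))>0
    m&=(np.hypot(P[...,0]-565.5,P[...,1]-27.5)<45)&(abs(P[...,2]-23)<5)
    X=np.array([onplane(c,u,v,23)[:2] for v,u in np.argwhere(m)],np.float32)
    if len(X)>30: print(t,'blue',cv2.minAreaRect(X))
E
python3 chk.py w9 t9 s9
```

```text
[ 603.8 -156.7  217.5]
[ 603.9 -156.7  217.6]
w9 red 1402 ztop 83.6 [588.  -79.3] 19.8 mean [587.9 -79. ]
w9 green 410 ztop 83.4 [568.4  17.2] 16.7 mean [569.4  13.7]
w9 grey 1211 ztop 60.8 [ 428.9 -134.8] 20.7 mean [ 428.8 -134.6]
w9 brass ((587.65673828125, -80.05817413330078), (55.23198318481445, 54.378753662109375), 11.66215991973877)
w9 blue ((567.4640502929688, 18.313583374023438), (55.09043884277344, 35.601768493652344), 11.651601791381836)
t9 red 0
t9 green 251 ztop 83.9 [566.3  26.8] 19.9 mean [566.4  27.9]
t9 grey 0
t9 blue ((564.9850463867188, 26.972171783447266), (51.5377197265625, 48.35001754760742), 8.198247909545898)
s9 red 116 ztop 82.8 [586.7 -84.5] 20.0 mean [585.6 -88.9]
s9 green 22 ztop 83.1 [557.3  38.7] 9.1 mean [557.3  39.4]
s9 grey 222 ztop 59.9 [ 427.6 -138.7] 21.1 mean [ 427.3 -138.5]
s9 brass ((586.6350708007812, -81.93302917480469), (53.609989166259766, 53.83921432495117), 11.514915466308594)
```

Red is within 1 mm of the brass plate's centre. Green matches the blue plate within about 2 mm, and grey is unmoved. Now the lintel: I recheck its pose from w5.

```bash
python3 - <<'E'
from h import *
z=np.load('w5.npz'); c={k:z[k] for k in('vfov','cx','cy','world_from_camera')}
hs=cv2.cvtColor(cv2.imread('pics/w5.png'),cv2.COLOR_BGR2HSV); P=cloud(c,z['d'])
m=(abs(P[...,2]-29.5)<5)&(hs[...,2]<130); m[:,:250]=0; m[:,315:]=0; m[275:]=0
X=np.array([onplane(c,u,v,29)[:2] for v,u in np.argwhere(m)],np.float32); r=cv2.minAreaRect(X); print(r,cv2.boxPoints(r).round(1).tolist(),np.median(P[m][:,2]))
E
python3 go.py 454 288 200 194.5
```

```text
((451.000732421875, 287.6697998046875), (152.75506591796875, 39.82044219970703), 14.38729476928711) [[372.1000061035156, 288.0], [382.0, 249.39999389648438], [529.9000244140625, 287.3999938964844], [520.0, 325.8999938964844]] 29.63777975025772
t 22.25 pos [ 603.9 -156.7  217.6] yaw 101.7 F [ 0.1  0.5 -0.2] op 0.763 j [-0.36  0.49  1.56  0.    1.1  -0.56]
  turn z -1.619 shift [0.4658, -0.0565, 0.0176]  dist 470 rows 10.8
```

>>> arm_command(targets=[[[0, 0, -1.619], [0.466, -0.0565, 0.01], 60], [[0, 0, -1.619], [0.466, -0.0565, 0.01], 60], [[0, 0, -1.619], [0.466, -0.0565, 0.01], 60], [[0, 0, -1.619], [0.466, -0.0565, 0.01], 60], [[0, 0, -1.619], [0.466, -0.0565, 0.01], 60], [[0, 0, -1.619], [0.466, -0.0565, 0.01], 60], [[0, 0, -1.619], [0.466, -0.0565, 0.01], 60], [[0, 0, -1.619], [0.466, -0.0565, 0.01], 60]])

```text
t: 23.05
eef_pos: [475.1, 223.7, 209.3]
tcp_rot: [3.141, 0.001, 2.981]
ft_force: [1.1, -0.7, 0.7]
opening: 0.766
```

```bash
python3 go.py 454.3 288.3 150 194.4
```

```text
t 23.05 pos [475.1 223.7 209.3] yaw 170.8 F [ 1.1 -0.7  0.7] op 0.766 j [ 0.31  0.36  1.81 -0.    0.98 -1.1 ]
  turn z -0.412 shift [0.0309, 0.0605, 0.0593]  dist 90 rows 2.7
```

>>> arm_command(targets=[[[0, 0, -0.412], [0.031, 0.0605, 0.01], 60], [[0, 0, -0.412], [0.031, 0.0605, 0.04], 60], [[0, 0, -0.412], [0.031, 0.0605, 0.08], 60], [[0, 0, -0.412], [0.031, 0.0605, 0.13], 60], [[0, 0, -0.412], [0.031, 0.0605, 0.15], 60], [[0, 0, -0.412], [0.031, 0.0605, 0.15], 60]])

```text
t: 23.65
eef_pos: [454.4, 286.0, 56.6]
tcp_rot: [-3.141, -0.005, -2.896]
ft_force: [0.1, 0.5, 1.4]
opening: 0.765
```

```bash
python3 go.py 454.3 288.3 7 194.4
```

```text
t 23.65 pos [454.4 286.   56.6] yaw -165.9 F [0.1 0.5 1.4] op 0.765 j [ 0.44  0.59  1.92 -0.    0.64 -1.38]
  turn z -0.006 shift [-0.0007, 0.0023, 0.0496]  dist 50 rows 1.0
```

>>> arm_command(targets=[[[0, 0, -0.006], [0, 0.001, 0.025], 60], [[0, 0, -0.006], [0, 0.001, 0.043], 60], [[0, 0, -0.006], [0, 0.001, 0.049], 60], [[0, 0, -0.006], [0, 0.001, 0.049], 255], [[0, 0, -0.006], [0, 0.001, 0.049], 255], [[0, 0, -0.006], [0, 0.001, 0.049], 255], [[0, 0, -0.006], [0, 0.001, 0.049], 255], [[0, 0, -0.006], [0, 0.001, 0.049], 255]])

```text
t: 24.45
eef_pos: [456.3, 287.1, 10.5]
tcp_rot: [3.141, 0.001, -2.891]
ft_force: [-0.5, -0.2, 6.3]
opening: 0.418
```

>>> arm_command(targets=[[[0, 0, 0], [0, 0, 0], 255], [[0, 0, 0], [0, 0, 0], 255], [[0, 0, 0], [0, 0, 0], 255]])

```text
t: 24.75
eef_pos: [456.3, 287.1, 10.5]
tcp_rot: [3.141, 0.001, -2.891]
ft_force: [-0.7, 0.5, 6.2]
opening: 0.414
```

Gripped centrally. Lift clear of the clamp.

>>> arm_command(targets=[[[0, 0, 0], [0.0, 0, -0.01], 255], [[0, 0, 0], [0.01, 0, -0.04], 255], [[0, 0, 0], [0.02, 0, -0.08], 255], [[0, 0, 0], [0.02, 0, -0.12], 255], [[0, 0, 0], [0.02, 0, -0.16], 255], [[0, 0, 0], [0.02, 0, -0.16], 255]])

```text
t: 25.35
eef_pos: [438.2, 282.7, 175.0]
tcp_rot: [3.14, 0.008, -2.891]
ft_force: [0.3, 0.1, -2.8]
opening: 0.418
```

```bash
python3 go.py 577.2 -27.3 170 101.6;python3 snap.py wrist w10; python3 snap.py scene s10
```

```text
t 25.35 pos [438.2 282.7 175. ] yaw -165.7 F [ 0.3  0.1 -2.8] op 0.418 j [ 0.45  0.39  1.86 -0.    0.88 -1.37]
  turn z 1.619 shift [-0.0579, -0.3348, 0.005]  dist 340 rows 10.8
[437.3 282.2 172.4]
[436.6 281.8 170.6]
```

View pics/w10.png

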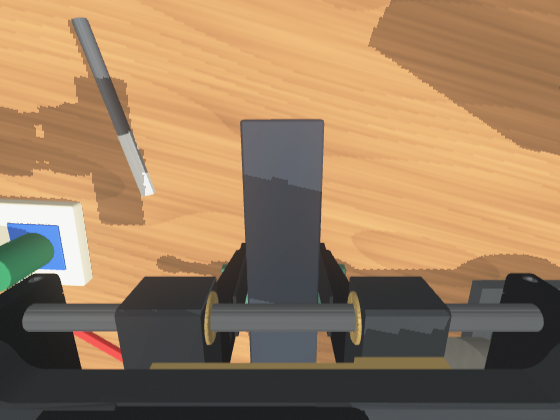

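View pics/s10.png

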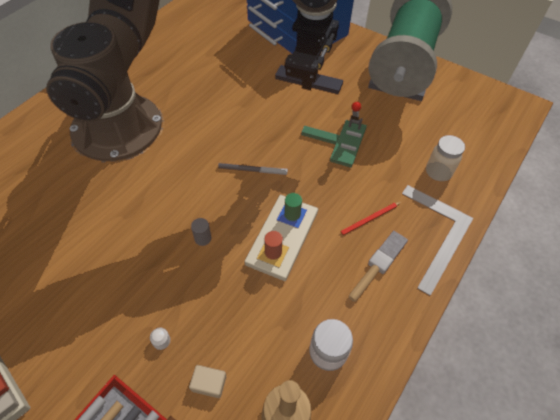

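The lintel is held level, the bar is up and both columns stand. Move over.

```bash
python3 go.py 577.2 -27.3 170 101.6
```

```text
t 25.45 pos [436.6 281.8 170.6] yaw -165.7 F [ 0.7 -0.2 -2. ] op 0.422 j [ 0.45  0.4   1.87 -0.    0.88 -1.37]
  turn z 1.619 shift [-0.0597, -0.3343, 0.0006]  dist 340 rows 10.8
```

>>> arm_command(targets=[[[0, 0, 0.15], [-0.005, -0.03, 0], 255], [[0, 0, 0.3], [-0.011, -0.06, 0], 255], [[0, 0, 0.45], [-0.016, -0.09, 0], 255], [[0, 0, 0.6], [-0.022, -0.12, 0], 255], [[0, 0, 0.75], [-0.027, -0.15, 0], 255], [[0, 0, 0.9], [-0.033, -0.18, 0], 255], [[0, 0, 1.05], [-0.038, -0.21, 0], 255], [[0, 0, 1.18], [-0.044, -0.24, 0], 255]])

```text
t: 26.25
eef_pos: [538.2, 59.0, 168.0]
tcp_rot: [-3.139, -0.002, 2.206]
ft_force: [0.8, 0.8, -1.5]
opening: 0.422
```

```bash
python3 go.py 577.2 -27.3 140 101.6
```

```text
t 26.25 pos [538.2  59.  168. ] yaw 126.4 F [ 0.8  0.8 -1.5] op 0.422 j [-0.01  0.43  1.82 -0.    0.9  -0.65]
  turn z 0.432 shift [-0.0926, -0.0197, 0.0279]  dist 99 rows 2.9
```

>>> arm_command(targets=[[[0, 0, 0.14], [-0.03, -0.0065, 0.0], 255], [[0, 0, 0.28], [-0.06, -0.013, 0.01], 255], [[0, 0, 0.4], [-0.085, -0.018, 0.02], 255], [[0, 0, 0.432], [-0.0926, -0.0197, 0.03], 255], [[0, 0, 0.432], [-0.0926, -0.0197, 0.035], 255], [[0, 0, 0.432], [-0.0926, -0.0197, 0.035], 255], [[0, 0, 0.432], [-0.0926, -0.0197, 0.035], 255]])

```text
t: 26.95
eef_pos: [577.8, -24.7, 134.8]
tcp_rot: [-3.141, -0.0, 1.782]
ft_force: [-0.7, -0.1, -2.3]
opening: 0.419
```

```bash
python3 go.py 577.2 -27.3 82 101.6; python3 snap.py wrist w11;python3 go.py 577.2 -27.3 82 101.6
```

```text
t 26.95 pos [577.8 -24.7 134.8] yaw 102.1 F [-0.7 -0.1 -2.3] op 0.419 j [-0.16  0.52  1.76 -0.    0.86 -0.37]
  turn z 0.009 shift [-0.0024, -0.0011, 0.0528]  dist 53 rows 1.1
[578.1 -24.7 135.1]
t 27.0 pos [578.1 -24.7 135.1] yaw 102.1 F [ 0.7  0.3 -2.5] op 0.418 j [-0.16  0.52  1.76 -0.    0.86 -0.37]
  turn z 0.009 shift [-0.0023, -0.0014, 0.0531]  dist 53 rows 1.1
```

View pics/w11.png

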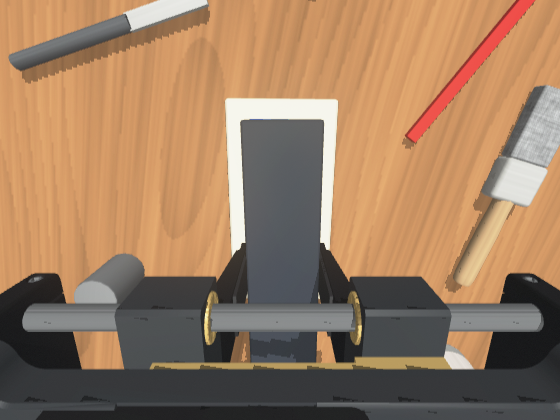

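The lintel lies parallel to the slab, its end at row 120. I check its centre from the end edge.

Run:
```python
from h import *
z=np.load('w11.npz'); c={k:z[k] for k in('vfov','cx','cy','world_from_camera')}
hs=cv2.cvtColor(cv2.imread('pics/w11.png'),cv2.COLOR_BGR2HSV); P=cloud(c,z['d'])
m=(abs(P[...,2]-153)<8); m[:,:230]=0; m[:,335:]=0; m[235:]=0
print(np.median(P[m][:,2]))
X=np.array([onplane(c,u,v,np.median(P[m][:,2]))[:2] for v,u in np.argwhere(m)],np.float32); r=cv2.minAreaRect(X); b=cv2.boxPoints(r); print(r,b.round(1).tolist())
e=b[np.argsort(-b[:,1])[:2]].mean(0); a=np.radians(101.6+.4); print('end',e,'centre',e-80*np.array([np.cos(a),np.sin(a)]))
```

```text
153.98879029130146
((567.3646240234375, 27.601356506347656), (39.61180114746094, 57.87446212768555), 12.439459800720215) [[541.7999877929688, 51.599998474121094], [554.2999877929688, -4.900000095367432], [592.9000244140625, 3.5999999046325684], [580.5, 60.099998474121094]]
end [561.1313   55.85926] centre [577.76422189 -22.3925475 ]
```

```bash
python3 go.py 577.2 -28 82 101.6
```

```text
t 27.0 pos [578.1 -24.7 135.1] yaw 102.1 F [ 0.7  0.3 -2.5] op 0.418 j [-0.16  0.52  1.76 -0.    0.86 -0.37]
  turn z 0.009 shift [-0.003, -0.0016, 0.0531]  dist 53 rows 1.1
```

>>> arm_command(targets=[[[0, 0, 0.009], [-0.003, -0.0016, 0.015], 255], [[0, 0, 0.009], [-0.003, -0.0016, 0.03], 255], [[0, 0, 0.009], [-0.003, -0.0016, 0.042], 255], [[0, 0, 0.009], [-0.003, -0.0016, 0.05], 255], [[0, 0, 0.009], [-0.003, -0.0016, 0.052], 255], [[0, 0, 0.009], [-0.003, -0.0016, 0.052], 255]])

```text
t: 27.6
eef_pos: [577.5, -28.8, 83.0]
tcp_rot: [-3.142, 0.0, 1.771]
ft_force: [0.6, -1.0, -2.1]
opening: 0.421
```

```bash
python3 go.py 577.2 -28 80 101.6
```

```text
t 27.6 pos [577.5 -28.8  83. ] yaw 101.5 F [ 0.6 -1.  -2.1] op 0.421 j [-0.16  0.59  1.8  -0.    0.75 -0.36]
  turn z -0.002 shift [0.0009, -0.0001, 0.003]  dist 3 rows 0.1
```

>>> arm_command(targets=[[[0, 0, 0], [0.001, 0, 0.0015], 255], [[0, 0, 0], [0.001, 0, 0.0025], 255], [[0, 0, 0], [0.001, 0, 0.003], 255]])

```text
t: 27.9
eef_pos: [577.3, -28.0, 80.1]
tcp_rot: [3.141, 0.0, 1.771]
ft_force: [-0.5, 0.3, -2.6]
opening: 0.42
```

>>> arm_command(targets=[[[0, 0, 0], [0, 0, 0.001], 255], [[0, 0, 0], [0, 0, 0.001], 255]])

```text
t: 28.1
eef_pos: [577.2, -28.1, 78.9]
tcp_rot: [3.142, 0.0, 1.771]
ft_force: [-0.3, -0.5, -3.3]
opening: 0.417
```

>>> arm_command(targets=[[[0, 0, 0], [0, 0, 0.0007], 255], [[0, 0, 0], [0, 0, 0.0007], 255]])

```text
t: 28.3
eef_pos: [577.3, -28.0, 78.5]
tcp_rot: [3.141, 0.0, 1.771]
ft_force: [-0.6, 0.4, 2.5]
opening: 0.418
```

>>> arm_command(targets=[[[0, 0, 0], [0, 0, 0.0006], 255], [[0, 0, 0], [0, 0, 0.0006], 255]])

```text
t: 28.5
eef_pos: [577.3, -28.0, 78.5]
tcp_rot: [3.141, 0.0, 1.771]
ft_force: [-2.4, -0.2, 9.7]
opening: 0.419
```

Firm contact. I open gently and rise.

>>> arm_command(targets=[[[0, 0, 0], [0, 0, -0.0005], 100], [[0, 0, 0], [0, 0, -0.0005], 100], [[0, 0, 0], [0, 0, -0.0005], 100], [[0, 0, 0], [0, 0, -0.0005], 60], [[0, 0, 0], [0, 0, -0.02], 60], [[0, 0, 0], [0, 0, -0.06], 60], [[0, 0, 0], [0, 0, -0.11], 60], [[0, 0, 0], [0, 0, -0.14], 60]])

```text
t: 29.3
eef_pos: [577.8, -28.1, 220.9]
tcp_rot: [3.139, 0.001, 1.771]
ft_force: [0.8, -0.7, -0.2]
opening: 0.763
```

```bash
python3 snap.py wrist w12; python3 go.py 513.8 -367.3 120 101.6
```

```text
[579.1 -28.2 224.7]
t 29.35 pos [579.1 -28.2 224.7] yaw 101.5 F [ 0.9 -0.4  3.7] op 0.765 j [-0.16  0.41  1.67 -0.    1.05 -0.36]
  turn z -0.002 shift [-0.319, -0.1322, 0.1046]  dist 361 rows 7.2
```

View pics/w12.png

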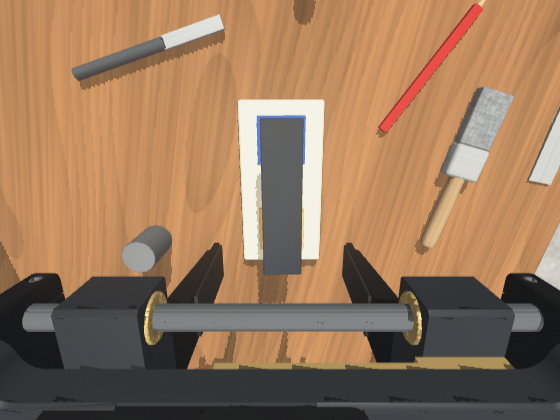

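The lintel (260–304, 118–274) lies square along the slab. I measure it.

Run:
```python
from h import *
z=np.load('w12.npz'); c={k:z[k] for k in('vfov','cx','cy','world_from_camera')}
P=cloud(c,z['d'])
m=(abs(P[...,2]-97)<6); m[:,:240]=0; m[:,320:]=0; m[280:]=0
zz=P[m]; print(np.median(zz[:,2]), 'slope ends', np.median(zz[zz[:,1]>20][:,2]),np.median(zz[zz[:,1]<-70][:,2]))
X=np.array([onplane(c,u,v,97)[:2] for v,u in np.argwhere(m)],np.float32); print(cv2.minAreaRect(X))
```

```text
97.73230954813258 slope ends 97.68144232828766 97.77493239546072
((577.6075439453125, -25.567108154296875), (39.88776779174805, 159.14041137695312), 11.75352668762207)
```

>>> arm_command(targets=[[[0, 0, 0], [-0.045, -0.018, 0], 60], [[0, 0, 0], [-0.09, -0.037, 0], 60], [[0, 0, 0], [-0.135, -0.056, 0], 60], [[0, 0, 0], [-0.18, -0.075, 0], 60], [[0, 0, 0], [-0.225, -0.093, 0], 60], [[0, 0, 0], [-0.27, -0.112, 0.02], 60], [[0, 0, 0], [-0.305, -0.126, 0.05], 60], [[0, 0, 0], [-0.319, -0.1322, 0.09], 60]])

```text
t: 30.15
eef_pos: [510.5, -370.8, 127.4]
tcp_rot: [3.14, 0.003, 1.768]
ft_force: [0.4, 0.5, -1.2]
opening: 0.766
```

```bash
python3 go.py 513.8 -367.3 50 101.6
```

```text
t 30.15 pos [ 510.5 -370.8  127.4] yaw 101.3 F [ 0.4  0.5 -1.2] op 0.766 j [-0.73  0.59  1.64 -0.    0.91 -0.93]
  turn z -0.005 shift [0.003, 0.0037, 0.0774]  dist 78 rows 1.6
```

The lintel is level, centred at (577.6,−25.6) against a target of (576.7,−26), and square. Down to the cap.

>>> arm_command(targets=[[[0, 0, 0], [0.002, 0.003, 0.03], 60], [[0, 0, 0], [0.002, 0.003, 0.06], 60], [[0, 0, 0], [0.002, 0.003, 0.08], 60], [[0, 0, 0], [0.002, 0.003, 0.08], 60]])

```text
t: 30.55
eef_pos: [512.3, -363.4, 44.6]
tcp_rot: [-3.138, -0.004, 1.771]
ft_force: [0.7, 0.2, 0.5]
opening: 0.764
```

```bash
python3 go.py 513.8 -367.3 4.5 101.6
```

```text
t 30.55 pos [ 512.3 -363.4   44.6] yaw 101.4 F [0.7 0.2 0.5] op 0.764 j [-0.72  0.7   1.69 -0.    0.76 -0.92]
  turn z -0.003 shift [-0.0042, 0.0008, 0.0401]  dist 40 rows 0.8
```

>>> arm_command(targets=[[[0, 0, 0], [-0.003, 0.0008, 0.015], 60], [[0, 0, 0], [-0.003, 0.0008, 0.03], 60], [[0, 0, 0], [-0.003, 0.0008, 0.038], 60], [[0, 0, 0], [-0.003, 0.0008, 0.038], 60]])

```text
t: 30.95
eef_pos: [514.5, -366.8, 8.5]
tcp_rot: [-3.141, -0.001, 1.771]
ft_force: [-0.1, 0.6, 0.8]
opening: 0.765
```

```bash
python3 go.py 513.8 -367.3 4.5 101.6
```

```text
t 30.95 pos [ 514.5 -366.8    8.5] yaw 101.5 F [-0.1  0.6  0.8] op 0.765 j [-0.72  0.75  1.7  -0.    0.69 -0.92]
  turn z -0.003 shift [-0.0004, -0.0008, 0.004]  dist 4 rows 0.1
```

>>> arm_command(targets=[[[0, 0, 0], [0, -0.0005, 0.004], 255], [[0, 0, 0], [0, -0.0005, 0.004], 255], [[0, 0, 0], [0, -0.0005, 0.004], 255], [[0, 0, 0], [0, -0.0005, 0.004], 255], [[0, 0, 0], [0, -0.0005, 0.004], 255], [[0, 0, 0], [0, -0.0005, 0.004], 255], [[0, 0, 0], [0, -0.0005, 0.004], 255], [[0, 0, 0], [0, -0.0005, 0.004], 255]])

```text
t: 31.75
eef_pos: [514.5, -367.3, 5.9]
tcp_rot: [3.141, 0.0, 1.771]
ft_force: [-0.9, -0.5, 3.9]
opening: 0.366
```

>>> arm_command(targets=[[[0, 0, 0], [0, 0, 0], 255], [[0, 0, 0], [0, 0, -0.02], 255], [[0, 0, 0], [0, 0, -0.06], 255], [[0, 0, 0], [0, 0, -0.11], 255], [[0, 0, 0], [0, 0, -0.15], 255], [[0, 0, 0], [0, 0, -0.15], 255]])

```text
t: 32.35
eef_pos: [516.1, -368.5, 161.0]
tcp_rot: [3.136, 0.007, 1.771]
ft_force: [0.8, -0.4, 0.1]
opening: 0.37
```

```bash
python3 go.py 577.5 -25.6 160 101.6; python3 snap.py wrist w13
```

```text
t 32.35 pos [ 516.1 -368.5  161. ] yaw 101.5 F [ 0.8 -0.4  0.1] op 0.37 j [-0.72  0.56  1.6   0.    0.98 -0.92]
  turn z -0.002 shift [0.3239, 0.1283, -0.0005]  dist 348 rows 7.0
[ 515.2 -367.7  158. ]
```

View pics/w13.png

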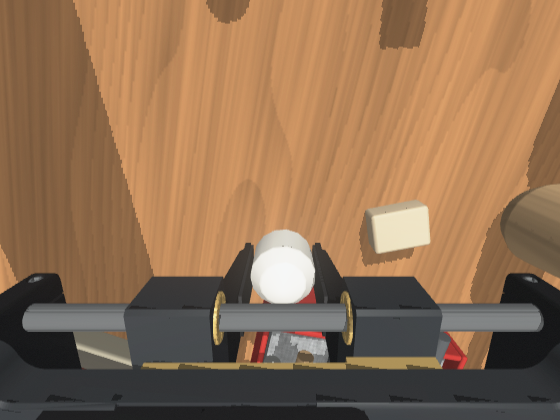

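The cap (284,268) is held upright at 35 mm. Carry it to the lintel.

```bash
python3 go.py 577.5 -25.6 155 101.6
```

```text
t 32.4 pos [ 515.2 -367.7  158. ] yaw 101.5 F [ 0.7 -0.4 -2. ] op 0.368 j [-0.72  0.56  1.6   0.    0.98 -0.92]
  turn z -0.002 shift [0.3229, 0.1291, 0.0021]  dist 348 rows 7.0
```

>>> arm_command(targets=[[[0, 0, 0], [0.043, 0.017, 0], 255], [[0, 0, 0], [0.086, 0.034, 0], 255], [[0, 0, 0], [0.129, 0.052, 0], 255], [[0, 0, 0], [0.172, 0.069, 0], 255], [[0, 0, 0], [0.215, 0.086, 0], 255], [[0, 0, 0], [0.258, 0.103, 0], 255], [[0, 0, 0], [0.3, 0.12, 0], 255], [[0, 0, 0], [0.3229, 0.129, 0.002], 255]])

```text
t: 33.2
eef_pos: [576.3, -21.9, 152.0]
tcp_rot: [-3.14, -0.001, 1.773]
ft_force: [0.6, -0.2, -0.4]
opening: 0.368
```

>>> arm_command(targets=[[[0, 0, 0], [0, 0, 0.01], 255], [[0, 0, 0], [0, 0, 0.025], 255], [[0, 0, 0], [0, 0, 0.035], 255], [[0, 0, 0], [0, 0, 0.035], 255], [[0, 0, 0], [0, 0, 0.035], 255]])

```text
t: 33.7
eef_pos: [576.5, -25.8, 118.1]
tcp_rot: [-3.141, -0.0, 1.77]
ft_force: [-0.5, -0.1, -0.4]
opening: 0.366
```

```bash
python3 go.py 577.5 -25.6 105 101.6; python3 snap.py wrist w14
```

```text
t 33.7 pos [576.5 -25.8 118.1] yaw 101.4 F [-0.5 -0.1 -0.4] op 0.366 j [-0.16  0.54  1.78 -0.    0.83 -0.36]
  turn z -0.003 shift [0.0, 0.001, 0.0131]  dist 13 rows 0.3
[576.8 -25.8 118.6]
```

View pics/w14.png

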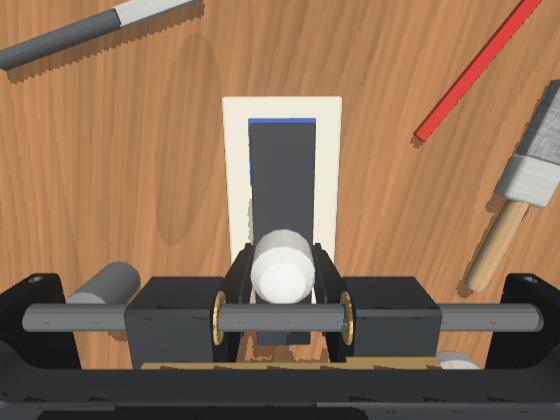

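The cap (283,268) is centred over the lintel (250–315). Lower it.

>>> arm_command(targets=[[[0, 0, 0], [0, 0.001, 0.007], 255], [[0, 0, 0], [0, 0.001, 0.012], 255], [[0, 0, 0], [0, 0.001, 0.0145], 255], [[0, 0, 0], [0, 0.001, 0.0145], 255]])

```text
t: 34.15
eef_pos: [577.5, -24.9, 103.7]
tcp_rot: [-3.141, -0.0, 1.771]
ft_force: [-0.2, -0.3, -0.9]
opening: 0.369
```

>>> arm_command(targets=[[[0, 0, 0], [0, 0, 0.001], 255], [[0, 0, 0], [0, 0, 0.001], 255]])

```text
t: 34.35
eef_pos: [577.7, -24.9, 103.1]
tcp_rot: [3.142, 0.0, 1.771]
ft_force: [-0.1, 0.3, -2.2]
opening: 0.37
```

>>> arm_command(targets=[[[0, 0, 0], [0, 0, 0.0008], 255], [[0, 0, 0], [0, 0, 0.0008], 255]])

```text
t: 34.55
eef_pos: [577.8, -24.9, 102.9]
tcp_rot: [3.141, 0.0, 1.771]
ft_force: [-1.4, 0.1, 4.2]
opening: 0.367
```

Contact. Release and rise.

>>> arm_command(targets=[[[0, 0, 0], [0, 0, 0], 100], [[0, 0, 0], [0, 0, 0], 100], [[0, 0, 0], [0, 0, 0], 100], [[0, 0, 0], [0, 0, 0], 60], [[0, 0, 0], [0, 0, -0.02], 60], [[0, 0, 0], [0, 0, -0.06], 60], [[0, 0, 0], [0, 0, -0.1], 60], [[0, 0, 0], [0, 0, -0.13], 60]])

```text
t: 35.35
eef_pos: [577.9, -24.9, 234.6]
tcp_rot: [3.14, 0.001, 1.771]
ft_force: [0.2, -0.4, -0.4]
opening: 0.766
```

>>> arm_command(targets=[[[0, 0, 0], [-0.04, 0, 0], 60], [[0, 0, 0], [-0.08, 0, 0], 60], [[0, 0, 0], [-0.12, 0, 0], 60], [[0, 0, 0], [-0.15, 0, 0], 60], [[0, 0, 0], [-0.15, 0, 0], 60], [[0, 0, 0], [-0.15, 0, 0], 60]])

```text
t: 35.95
eef_pos: [607.2, -172.1, 231.9]
tcp_rot: [-3.141, -0.001, 1.77]
ft_force: [-0.4, 0.6, 0.7]
opening: 0.762
```

```bash
python3 snap.py wrist w15; python3 snap.py scene s15; python3 snap.py top t15
```

```text
[ 607.2 -171.4  232.1]
[ 607.3 -171.   232.3]
[ 607.4 -170.8  232.4]
```

View pics/w15.png

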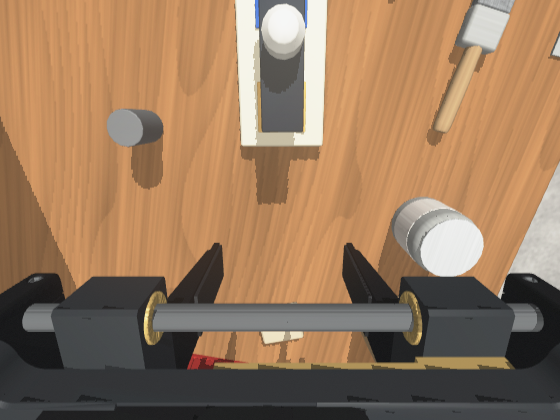

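View pics/s15.png

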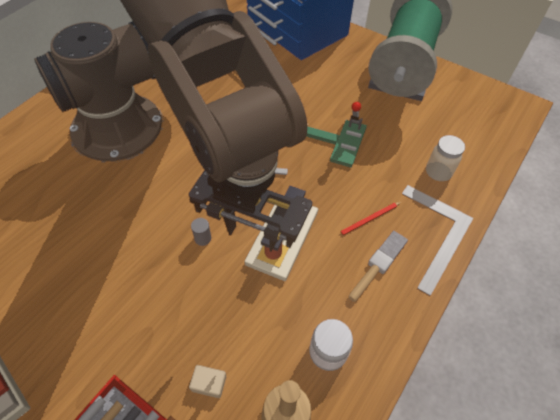

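The portal stands with the cap at (283,32) in the wrist view. In the scene view the bar is up, with the ball at (356,106). Final numeric checks.

Run:
```python
from h import *
z=np.load('w15.npz'); c={k:z[k] for k in('vfov','cx','cy','world_from_camera')}; P=cloud(c,z['d'])
m=(P[...,2]>112)&(P[...,2]<145)&(np.hypot(P[...,0]-577.5,P[...,1]+25)<40); X=P[m]; print('cap',len(X),cv2.minEnclosingCircle(X[:,:2].astype(np.float32)),'top z',np.percentile(X[:,2],98))
m=(abs(P[...,2]-97.5)<5)&(np.hypot(P[...,0]-577.5,P[...,1]+25)<90); print('lintel z',np.median(P[m][:,2]))
X=np.array([onplane(c,u,v,97)[:2] for v,u in np.argwhere(m)],np.float32); r=cv2.minAreaRect(X);print(r,cv2.boxPoints(r).round(1).tolist())
m=(abs(P[...,2]-60)<5)&(np.hypot(P[...,0]-428,P[...,1]+135)<40); X=P[m]; print('grey',cv2.minEnclosingCircle(X[:,:2].astype(np.float32)))
z=np.load('s15.npz'); c={k:z[k] for k in('vfov','cx','cy','world_from_camera')}; P=cloud(c,z['d']); print('ball',P[104:109,354:359].reshape(-1,3).mean(0))
print(env.state()['t'])
```

```text
cap 1818 ((578.6344604492188, -24.85244369506836), 18.11649513244629) top z 136.64804602659424
lintel z 97.69569081500521
((582.6373901367188, -50.52975082397461), (39.895023345947266, 109.70551300048828), 11.755158424377441) [[551.9000244140625, -0.8999999761581421], [574.2999877929688, -108.30000305175781], [613.2999877929688, -100.19999694824219], [591.0, 7.199999809265137]]
grey ((428.15252685546875, -134.8873748779297), 20.187150955200195)
ball [557.66938537 304.73953773 146.02638128]
36.1
```

```bash
python3 -c "
from h import *
print(env.job_done(), env.state()['t'])"
```

```text
the job is handed in; nothing more can be done
the job is handed in; nothing more can be done
```

The portal is built, and I handed the job in at about 36 s of the 125 s allowed. I swung the clamp bar up, drew the lintel out beneath it, and set the red and green columns. Then I laid the lintel across them, set the cap and backed the gripper clear.

The last checks, all from the camera pictures:

| Item | Measured |
|---|---|
| Red column | about 1 mm from the middle of the brass plate |
| Green column | about 2 mm from the middle of the blue plate |
| Lintel | level, about 1 mm from the midpoint of the plates, within 0.01 rad of their line |
| Cap | upright, about 1.5 mm from the lintel's middle |
| Clamp bar | about 1.05 rad after I released it; its ball was still raised in the last scene picture |
| Grey column | not moved |

- **Camera disagreement:** the wrist and fixed cameras differed by 1–2 mm throughout, within the stated calibration, and I aimed between them.
- **Incomplete checks:** after green was set, the arm or picture edge hid parts of some views. In the scene view, red's and green's centres came from partial outlines and were off by several mm, so I did not use those. I did not re-measure the columns once the lintel covered them.

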